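Hold a top-heavy ship model at the heel index on the inclining bench

ROBOT

A 7-joint arm with a two-finger parallel gripper is mounted at the origin on the work surface. World frame = base frame: x ahead of the robot, y to its left, z up, the work surface at z = 0. Lengths are in m, angles in degrees, forces in N, time in s.
With the tool pointing down it reaches from about 0.425 to 0.875 m from the base axis. Payload 4.7 kg.
Tool frame: the origin (TCP) lies at the very end of the fingers, on their centre line; the grasp point (between the pads) lies 19 mm behind it; z points along the fingers, y is the line along which they close (so a half turn about z gives the same grasp; the last joint's range is limited). The gripper opens to 87 mm and grips with 3 to 60 N. Pads are 19 mm wide; open, the fingers measure 117 mm over their backs; the gripper's body (75 mm by 190 mm) begins 51 mm behind the grasp point.
Start: joints at [67.5, 18.392, -4.016, 83.108, 1.295, 78.541, -3.26], TCP at [0.257, -0.597, 0.223] pointing down, gripper open.
Joint ranges: [-163.93, 163.93], [-17.29, 119.83], [-79.2, 71.16], [3.27, 140.29], [-89.18, 269.18], [5.43, 117.66], [-154.24, 154.24]. Speed limits (degrees/s): [147.25, 147.25, 180, 180, 180, 180, 180].

INTERFACE

Orientations are given as [roll, pitch, yaw] about the fixed x, y, z axes, in that order (R = Rz(yaw) Ry(pitch) Rx(roll)).
In Python, from cell import get_obs, cams, ticket, finder gives the robot as it stands.
- The arm moves only by the shell command python3 -m creep 'ROWS' [FORCE]. ROWS is text: rows parted by semicolons, each of 5 numbers parted by spaces: the shift along the world's x, y, z in m, then the turn about the world's z in degrees, then the finger opening in m, from 0 to 0.087. A call has 1 to 8 rows; each row shifts and turns the commanded pose from where the row before left it; what a row does not reach is not made up. A row lasts 1/8 s, in which the tool goes at most 62.5 mm and 10.7 degrees, less where a joint would pass 70% of its speed; a pose out of reach is approached as far as the arm can. A call with a gripper value outside its range is refused whole. The fingers move at their own pace and stop on an object; FORCE is the grip in N (left out, the last holds). Time passes only in rows, so rows that do not move let the fingers close. It gives the time, the measured TCP pose, the force, the opening and the grip force at its end, in the units of the state.
- get_obs(): the state, without advancing time (a new reading comes with each control period).
- cams.read_camera(name): name is "side" or "top"; returns the picture (384x512x3 uint8, red, green, blue); there is no depth.
- cams.calibration(name): a dict with "fx", "fy", "cx", "cy" (pixels), "k1" (the pictures are not rectified: a ray, as slopes to the right and down, at radius r is drawn at 1 + k1 r^2 times it, then the intrinsics apply), "extrinsics" (4x4, takes a point from world to camera coordinates). Camera axes: x right, y down, z forward; pixel columns grow to the right and rows downward; lengths in m; the calibration is good to about 2 mm. A picture is of the moment at which its call begins. calibration takes no time and is no camera call.
- ticket.sign_off(): hands the job in; it is judged then, once.
Trained networks look in the newest picture that a camera, given by its name, has taken for a name from the list of things; names that differ only in an ending like _2 or _b are one class to them, and where a whole thing is asked for, a point or a joint stands for the part that bears it (a point fixed in the world has none). Each returns a list of dicts, best first, with "p" (0 to 1); they miss things now and then, are a little off and sometimes report something else, mostly with a low value. They report only what shows in the picture. A call takes as long as a camera call.
- finder.masks_of(name, camera): "mask" (384x512 bool, what is visible of it) and "xy" ([column, row] in pixels, amid what is visible of it).
- finder.tip_of(name, camera): "xy" ([column, row] in pixels: a listed point, or the origin of a listed thing).
The state is a dict: "time_s": time; "qpos": joint angles; "joint_velocities": joint speeds; "effort": joint torques, N m; "tool_pos": TCP position; "tool_rot": TCP orientation; "force": force on the tool from outside, world axes, zero at the start; "wrist_torque": the same for the moment, N m; "grip_width": finger opening in m; "grasp_force": force on a finger pad.
Only numpy, scipy, OpenCV 4.12 (cv2) and the standard library are available. Lean on these libraries where they do the work, as an engineer would, in place of code of your own. Each camera call takes 0.05 s, during which the arm holds its last target. There are 200 camera calls.

TASK

The unballasted ship model on the inclining bench has rolled over on to the rest at its right-hand side. Working only with the red handle of the sprung lever, bring the model up until its black pointer stands at the red index on the degree plate, and keep it there for at least six seconds so that the lever's deflection can be read. Then lay it back gently on the same rest and let go of the handle; do not touch the model or its weight beam, let it slam onto either rest, or disturb the index or the things standing round the bench.

Things in the scene. Friction and masses are not known exactly. Their poses are not given: they have to be found in the camera images.
- bench: Fixed inclining bench: plywood base, two bearing posts, a rubber-topped rest under each arm of the weight beam, a white degree plate over the post at the lever end, facing the model. Origin: centre of its underside, on the table. x runs along the roll axis from the lever end (nearest the robot) to the far end, y to the left, z up. The roll axis is 130 mm above the table, over the origin.
- axis (a point): The point on the roll axis level (along the bench's x) with the middle of the handle: 212 mm from the bench's origin towards the lever end, 130 mm above the table. The handle's middle moves round it on a circle of 150 mm radius, in the bench's y-z plane.
- heel (a joint): Roll of the model on its low-friction bearings, rad: 0 upright, positive = top leans to the bench's left (+y), negative = right. Rests stop it at -0.40 (where it starts) and +0.40. Its tipping moment, nominally 0.25 N m x sin(heel), is more than the lever's spring can balance: with the lever held still it falls away to one rest or the other, so it must be balanced by moving the lever.
- lever (a joint): Angle of the sprung lever against the model, rad, same sense as heel (the lever leans heel + lever from upright). A spiral spring joins the two on the same axis: at a positive value it pushes the model towards positive heel, nominally 0.20 N m/rad x value. 0 = spring slack; range -1.2 to 1.2. The lever is light (0.15 kg) and nearly balanced; let go, it springs back to about 0.
- handle (a point): Middle of the lever's red handle, a level cylinder 28 mm thick, 72 mm long, parallel to the roll axis, standing out towards the robot, 150 mm from the axis. It turns freely on its pin: it can be pinched from above, fingers closing across it (along the bench's y), and carried along its arc without turning the gripper. Its frame leans with the lever. Clear space all round.
- model: Ship model (grey and red hull, 260 mm) in its cradle with aluminium weight beam (420 mm, across the deck, a 0.30 kg brass weight at each end) and black pointer; all rolls together. Not to be touched. Origin on the roll axis over the bench's origin; z = its upright. Nominal 1.37 kg, centre of mass 18.6 mm ABOVE the axis, inertia about it 0.025 kg m2; true mass and inertia 0.9 to 1.3 times that.
- pointer_tip (a point): Tip of the black pointer at the lever end of the model, 135 mm from the roll axis; it leans with the model (angle from upright = heel).
- index (a joint): Where the red index has been set on the degree plate: its angle from upright, rad, same sense as heel. The pointer stands at the index when heel = index. Between -0.12 and 0.20.
- index_tip (a point): Tip of the red index at the degree plate, 135 mm from the roll axis; its frame's z axis points from the roll axis to the index.
- glue: Bystander: white glue bottle with an orange cap, 44 mm thick, 120 mm tall. Origin at the centre of its underside.
- varnish: Bystander: amber varnish jar, 64 mm thick, 75 mm tall. Origin at the centre of its underside.
- tug: Bystander: small wooden toy tug, 100 x 40 x 54 mm. Origin at the centre of its underside.

How it is judged (in metres and radians):
On the way, in this order (a step that is already met when the one before it is completed fails the run):
1. the pointer is kept within 0.07 rad (4 degrees) of the red index for six seconds without a break (angle between the z axis of pointer_tip and the z axis of index_tip, either way round below 0.07 rad), for 6 s.
2. the model lies still on the rest where it lay at the start (value of joint heel below -0.37 rad and velocity of joint heel between -0.05 and 0.05 rad/s), for 0.3 s.
At the end, for the whole second after the job is handed in: The model lies still on its right-hand rest (heel below -0.37 rad), the handle is let go and the lever has sprung back (within 0.25 rad of slack); the bystanders stand upright (all of step 2 and value of joint lever between -0.25 and 0.25 rad and angle between each of glue, varnish, tug's own z axis and vertical below 0.2 rad); the robot touches nothing.
It fails at once if the model slams onto a rest (reaches the last 0.05 rad before it at more than 0.6 rad/s) ((value of joint heel below -0.35 rad and velocity of joint heel below -0.6 rad/s) or (value of joint heel above 0.35 rad and velocity of joint heel above 0.6 rad/s)).
It fails at once if the robot touches the model, its cradle or the weight beam (contact force between any of the fingers, the arm and model above 0.3 N).
It fails at once if the red index is shifted by more than 5 mm (distance of index_tip from where it was at the start of the episode above 0.005 m).
It fails at once if a bystander is pushed more than 30 mm from its place (distance of any of glue, varnish, tug from where it was at the start of the episode above 0.03 m).
It also fails if it takes over 61 s, if anything falls off the work surface, if the arm or the gripper's body presses on something with over 40 N, if the wrist force passes 120 N, or if a joint passes its speed limit or range.

## Working session

There is one attempt and no reset: what is moved stays moved. The work goes in short steps, Python scripts to look and compute and a shell command to move; the robot and the scene stay as the last step left them, time stands still between calls to the robot, and variables do not carry over. Pictures are saved under pics/ and viewed, at most 10 in all, crops included, and the job is handed in when it is done.

```bash
ls; mkdir -p pics; cat > h.py <<'E'
import numpy as np,cv2
from cell import get_obs,cams,ticket,finder
def ray(c,xy):
    k=cams.calibration(c);d=np.array([(xy[0]-k['cx'])/k['fx'],(xy[1]-k['cy'])/k['fy']])
    s=d.copy()
    for _ in range(20): s=d/(1+k['k1']*(s@s))
    E=np.array(k['extrinsics']);R=E[:3,:3];o=-R.T@E[:3,3];v=R.T@np.array([s[0],s[1],1]);return o,v/np.linalg.norm(v)
def tri(a,b):
    A=np.zeros((3,3));B=np.zeros(3)
    for o,v in(a,b):
        P=np.eye(3)-np.outer(v,v);A+=P;B+=P@o
    p=np.linalg.solve(A,B);return p,[float(np.linalg.norm((np.eye(3)-np.outer(v,v))@(p-o))) for o,v in(a,b)]
def onz(c,xy,z):
    o,v=ray(c,xy);return o+v*(z-o[2])/v[2]
E
cat > m.py <<'E'
from h import *
for c in('side','top'):
    im=cams.read_camera(c);cv2.imwrite(f'pics/{c}0.png',im[:,:,::-1])
    print(c,ray(c,(256,192)))
names=['bench','handle','pointer_tip','index_tip','axis','model','glue','varnish','tug']
for n in names:
    r={}
    for c in('side','top'):
        l=finder.tip_of(n,c)
        if l: r[c]=l[0]['xy'];print(n,c,np.round(l[0]['xy'],1),round(l[0]['p'],2),len(l))
    if len(r)==2:
        p,e=tri(ray('side',r['side']),ray('top',r['top']));print('   ',p.round(4),np.round(e,4))
print(get_obs())
E
python3 m.py
```

```text
pics
side (array([0.52772691, 0.6879268 , 1.08074284]), array([ 0.04543504, -0.59768636, -0.80044155]))
top (array([0.41167452, 0.00249404, 1.60341171]), array([ 0.12072425, -0.0236892 , -0.99240338]))
bench side [204.2 227. ] 0.61 1
bench top [237.9 150.3] 0.81 2
    [0.7625 0.0399 0.0057] [0.0066 0.0066]
handle top [260.3 199.6] 0.8 1
pointer_tip top [256.2 175. ] 0.93 1
index_tip side [197.4 200.9] 0.64 2
axis side [264.9 202.4] 0.72 1
axis top [241.  202.4] 0.64 1
    [0.5515 0.02   0.1337] [0.0001 0.0001]
model side [193.1 203.2] 0.85 1
glue side [288.7 366.7] 0.71 1
glue top [237.6 139.9] 0.67 2
    [0.632  0.2497 0.0353] [0.2674 0.2674]
varnish side [253.6 122.9] 0.62 1
varnish top [368.2 195.7] 0.75 2
    [ 0.6115 -0.4752  0.0071] [0.0076 0.0076]
tug side [298.3 122.3] 0.64 1
tug top [373.8 239. ] 0.62 1
    [ 0.4333 -0.4975 -0.0013] [0.0029 0.0029]
{'time_s': 1.0, 'qpos': array([67.50155911, 18.39107007, -4.01805884, 83.10708567,  1.29489072,
       78.541393  , -3.25843275]), 'joint_velocities': array([-0.02001447,  0.04248429,  0.00946512, -0.04278979, -0.00120407,
       -0.06353005,  0.0345312 ]), 'effort': array([ 5.89270003e-04, -4.91114616e+01, -4.03073654e-01, -3.12779975e+01,
       -6.38696621e-02,  3.36862891e-02,  1.93196985e-05]), 'tool_pos': array([ 0.25717196, -0.59698421,  0.22260056]), 'tool_rot': array([1.79994413e+02, 2.02106699e-03, 2.33106309e+01]), 'force': array([-0.49222673,  0.36457169,  0.64648572]), 'wrist_torque': array([0.01838296, 0.03895141, 0.00561003]), 'grasp_force': 0.0, 'grip_width': 0.0871937121232075}
```

```bash
python3 -c "
import cv2
a=cv2.imread('pics/side0.png');b=cv2.imread('pics/top0.png')
cv2.imwrite('pics/s0z.png',cv2.resize(a[140:290,150:350],None,fx=4,fy=4,interpolation=2))
cv2.imwrite('pics/t0z.png',cv2.resize(b[100:250,170:370],None,fx=4,fy=4,interpolation=2))"
```

```text
(no output)
```

View pics/s0z.png

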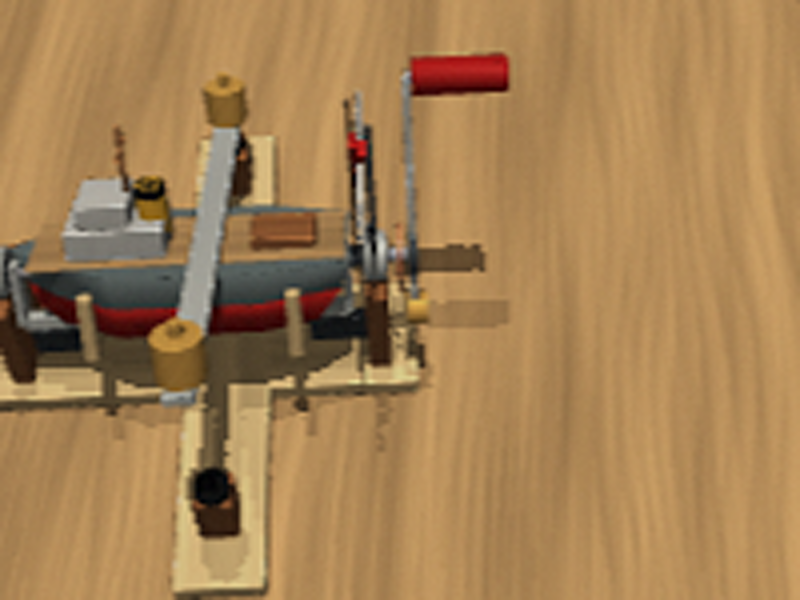

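View pics/t0z.png

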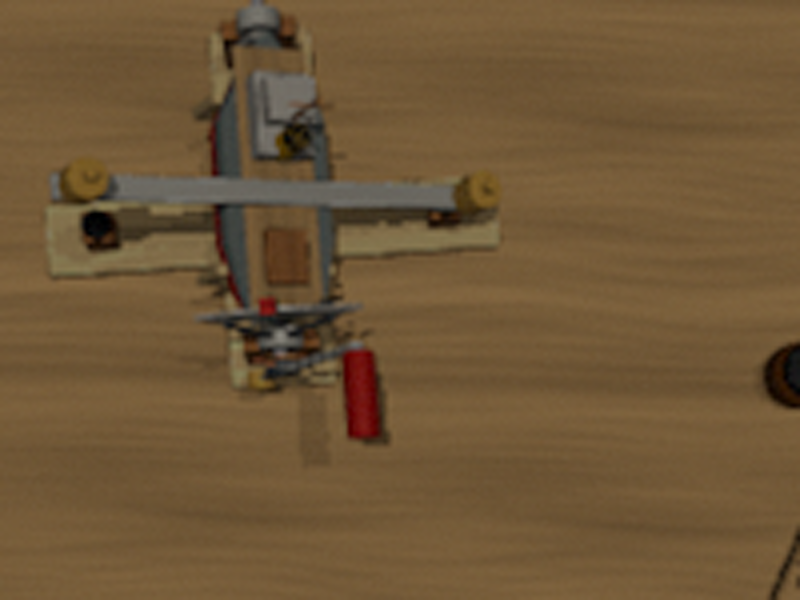

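View pics/top0.png

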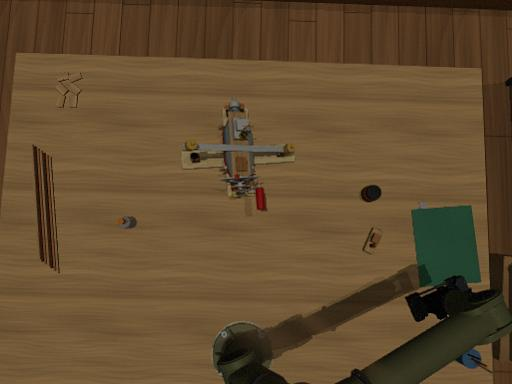

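View pics/side0.png

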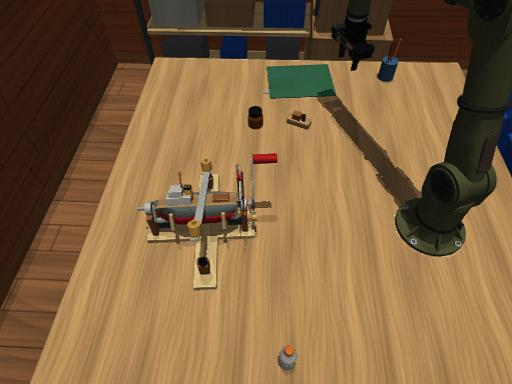

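```bash
python3 - <<'E'
from h import *
def T(n,s,t):
    p,e=tri(ray('side',s),ray('top',t));print(n,p.round(4),round(e[0],4));return p
h=T('hmid',(264.5,158.5),(260.3,198.3))
a=T('hin',(253,158.5),(259.5,187));b=T('hout',(276.8,158),(261.5,209.3))
print('yaw handle',np.degrees(np.arctan2(*(a-b)[1::-1])))
l=T('wl',(194.2,228),(191.2,145));r=T('wr',(206,166.2),(291,147.5))
d=l-r;print('yaw beam',np.degrees(np.arctan2(-d[0],d[1])),np.linalg.norm(d),'heel',np.arctan2(d[2],np.hypot(d[0],d[1])))
i=T('idx',(239.5,177.5),(236.8,176.8))
# boxes: masks
for n in('handle','index_tip'):
  for c in('side','top'):
    cams.read_camera(c)
    for m in finder.masks_of(n,c)[:2]:
        M=m['mask'];ys,xs=np.nonzero(M);print(n,c,np.round(m['xy'],1),round(m['p'],2),M.sum(),xs.min(),xs.max(),ys.min(),ys.max())
# red pixels
for c in('side','top'):
    im=cv2.imread(f'pics/{c}0.png').astype(int);R=(im[:,:,2]>110)&(im[:,:,1]<60)&(im[:,:,0]<60)
    n,L,S,C=cv2.connectedComponentsWithStats(R.astype(np.uint8))
    for k in range(1,n):
        if S[k,4]>3 and 150<S[k,0]<350 and 100<S[k,1]<300:print(c,S[k],C[k].round(2))
E
```

```text
hmid [ 0.555  -0.044   0.2666] 0.0009
hin [ 0.5901 -0.0403  0.2694] 0.0006
hout [ 0.5191 -0.0488  0.2652] 0.0006
yaw handle 6.839413160267386
wl [0.7294 0.1905 0.247 ] 0.0009
wr [ 0.7679 -0.1607  0.0864] 0.0001
yaw beam 6.246523073187944 0.38808499921390127 heel 0.4267059133754402
idx [0.6224 0.0345 0.2708] 0.0006
handle side [256.2 159.2] 0.69 434 249 276 152 220
handle top [262.5 195.4] 0.77 204 233 264 188 209
side [253 154  24   7 163] [264.57 156.98]
side [237 173   5   6  20] [239.  175.7]
side [225 212  10   4  17] [229.18 213.76]
side [206 215  15   3  24] [213.29 216.38]
side [177 217  17   3  27] [186.26 217.67]
top [258 188   4  20  53] [259.85 198.13]
```

```bash
python3 -m creep '.021 .0395 .03 -2.1 .087;.021 .0395 .03 -2.1 .087;.021 .0395 .03 -2.1 .087;.021 .0395 .03 -2.1 .087;.021 .0395 .03 -2.1 .087;.021 .0395 0 -2.1 .087;.021 .0395 0 -2.1 .087;.021 .0395 0 -2.1 .087' 12; python3 -m creep '.021 .0395 0 0 .087;.021 .0395 0 0 .087;.021 .0395 0 0 .087;.021 .0395 0 0 .087;.021 .0395 0 0 .087;.021 .0395 0 0 .087;0 0 0 0 .087'; python3 m.py
```

```text
time_s: 2.4
tool_pos: [0.4257, -0.2796, 0.3729]
tool_rot: [180.0, -0.0, 6.4]
force: [0.4, 0.1, 0.7]
grip_width: 0.087
grasp_force: 0.0
time_s: 3.28
tool_pos: [0.5519, -0.0392, 0.3725]
tool_rot: [-179.9, -0.0, 7.0]
force: [0.5, -0.4, -0.2]
grip_width: 0.087
grasp_force: 0.0
side (array([0.52772691, 0.6879268 , 1.08074284]), array([ 0.04543504, -0.59768636, -0.80044155]))
top (array([0.41167452, 0.00249404, 1.60341171]), array([ 0.12072425, -0.0236892 , -0.99240338]))
bench side [204.4 227. ] 0.89 1
bench top [238.1 154.8] 0.78 1
    [0.754  0.0385 0.0015] [0.0018 0.0018]
handle side [263.2 157.5] 0.65 1
handle top [238.8 150.2] 0.69 1
    [0.6178 0.0402 0.3916] [0.0651 0.0651]
pointer_tip side [297.7 123.5] 0.35 1
pointer_tip top [253.1 175.5] 0.96 1
    [ 0.5336 -0.0012  0.4703] [0.0625 0.0625]
index_tip side [236.1 178.3] 0.53 1
axis side [265.9 200.3] 0.96 1
axis top [368.5 196.2] 0.2 1
    [ 0.6364 -0.7123 -0.8466] [0.0687 0.0687]
model side [194.9 204. ] 0.89 1
model top [237.6 144.2] 0.65 1
    [0.7655 0.0386 0.1367] [0.0031 0.0031]
glue side [289.8 364.3] 0.84 1
glue top [371.1
[... 292 characters left out ...]
, 'qpos': array([ 30.95579755,   6.68982717, -32.27013766,  81.22466116,
         3.57439342,  93.10974926, -84.42598145]), 'joint_velocities': array([ 0.04658767,  0.04863765,  0.01465272,  0.06075821,  0.05553638,
       -0.03315337,  0.0204195 ]), 'effort': array([ 9.67303407e-03, -3.42704701e+01, -1.86852783e+00, -3.19208694e+01,
       -3.00134649e-02, -7.04334956e-02,  7.18017782e-05]), 'tool_pos': array([ 0.55116828, -0.04391307,  0.37256203]), 'tool_rot': array([1.79997262e+02, 4.57063181e-03, 6.51801546e+00]), 'force': array([-0.01850391, -0.2596997 , -0.25970702]), 'wrist_torque': array([ 0.01149867,  0.00486419, -0.00182302]), 'grasp_force': 0.0, 'grip_width': 0.08701776024450877}
```

```bash
python3 -m creep '0 0 -.03 0 .087;0 0 -.03 0 .087;0 0 -.03 0 .087;0 0 -.02 0 .087;0 0 -.015 0 .087;0 0 0 0 .02;0 0 0 0 .02;0 0 0 0 .02'; python3 -m creep '0 0 0 0 .02;0 0 0 0 .02;0 0 0 0 .02'; python3 - <<'E'
from h import *
I=[]
for c in('side','top'):
    im=cams.read_camera(c)[:,:,::-1];cv2.imwrite(f'pics/{c}1.png',im)
    I.append(cv2.resize(im[140:250,170:300] if c=='side' else im[120:230,170:300],None,fx=3,fy=5*.6,interpolation=2))
cv2.imwrite('pics/both1.png',np.hstack(I))
for n in('pointer_tip','index_tip'):
    for c in('side','top'): print(n,c,[(np.round(q['xy'],1),round(q['p'],2)) for q in finder.tip_of(n,c)])
E
```

```text
time_s: 5.28
tool_pos: [0.5518, -0.044, 0.2486]
tool_rot: [180.0, -0.1, 6.5]
force: [-0.3, 0.6, -0.4]
grip_width: 0.0647
grasp_force: 0.0
time_s: 5.65
tool_pos: [0.5512, -0.044, 0.2477]
tool_rot: [180.0, -0.0, 6.5]
force: [0.1, -0.8, 0.3]
grip_width: 0.0349
grasp_force: 0.0
pointer_tip side []
pointer_tip top [(array([257.5, 174.6]), 0.92)]
index_tip side [(array([236.7, 177.4]), 0.52)]
index_tip top []
```

View pics/both1.png

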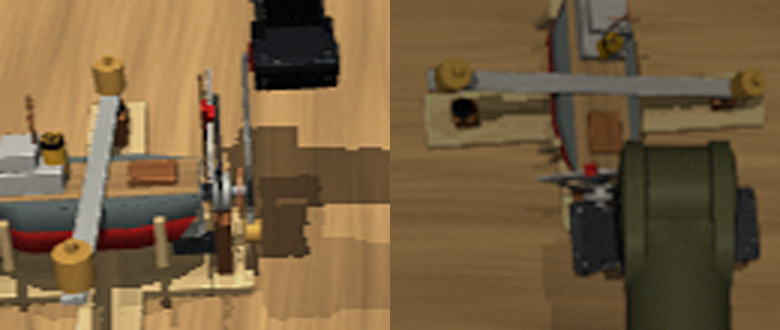

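```bash
python3 -m creep '0 0 0 0 .02;0 0 0 0 .02;0 0 0 0 .02'; cat > est.py <<'E'
from h import *
f=np.array([np.cos(.112),np.sin(.112),0]);l=np.array([-f[1],f[0],0]);A=np.array([.5485,.0140,.130])
def proj(c,P):
    k=cams.calibration(c);p=np.array(k['extrinsics'])@np.append(P,1);s=p[:2]/p[2];s=s*(1+k['k1']*(s@s));return np.array([k['fx']*s[0]+k['cx'],k['fy']*s[1]+k['cy']])
def body(x,y,z,t): return A+x*f+(y*np.cos(t)+z*np.sin(t))*l+np.array([0,0,-y*np.sin(t)+z*np.cos(t)])
E
python3 - <<'E'
from est import *
for c,n,s in(('side','L',1),('side','R',-1),('top','L',1),('top','R',-1)):
    im=cv2.imread(f'pics/{c}1.png');hsv=cv2.cvtColor(im,40);p=proj(c,body(.212,.194*s,.04,-.4));print(c,n,p.round(1))
    x,y=p.round().astype(int)
    for dy in(-9,-6,-3,0,3,6,9):print(' '.join('%3d/%3d/%3d'%tuple(hsv[y+dy,x+dx]) for dx in(-12,-9,-6,-3,0,3,6,9,12)))
for z in(.26,.27):
  p=onz('top',(236.75,176.6),z);d=p-A;print('idx',p,'along',d@f,'lat',d@l,'ang',np.arctan2(d@l,z-.13))
p,e=tri(ray('side',(239,175.7)),ray('top',(236.75,176.6)));d=p-A;print(p,e,d@f,d@l,np.arctan2(d@l,d[2]))
for t in(0,.05,.1,.15):print(t,proj('side',body(d@f,0,np.hypot(d@l,d[2]),t)),proj('top',body(d@f,0,np.hypot(d@l,d[2]),t)))
E
```

```text
time_s: 6.32
tool_pos: [0.5512, -0.044, 0.2476]
tool_rot: [180.0, 0.0, 6.5]
force: [-0.0, 0.0, -0.2]
grip_width: 0.0275
grasp_force: 12.0
side L [189.9 231.8]
  2/214/ 56   1/223/ 55   1/241/ 53  13/183/120  19/165/196  18/170/132  18/168/179  19/175/198   8/136/ 60
 19/112/ 84  19/114/ 83  19/112/ 84  18/158/113  19/167/201  19/168/200  18/167/198  17/168/112  19/110/ 88
 18/111/ 78  18/112/ 80  21/114/ 78  19/134/ 80  18/169/127  18/170/138  18/168/138  17/170/114  18/121/ 80
 20/114/ 83  19/114/ 83  20/114/ 85  18/112/ 84  18/171/127  18/170/135  18/173/133  18/171/115  18/121/ 80
 18/110/ 90  19/115/ 84  19/116/ 92  17/110/ 93  18/174/119  18/171/136  18/172/135  18/182/109  18/114/ 85
 18/116/ 90  20/108/211  19/108/203  19/110/167  20/ 63/158  27/ 13/173  27/ 16/173  19/ 99/155  18/114/ 83
 18/117/ 76  17/129/148  15/136/111  16/131/167  17/100/161  16/ 81/141  18/ 78/124  19/111/196  18/109/ 82
side R [201.9 166.3]
 17/130/178  17/131/181  17/131/183  17/130/189  17/127/200  17/128/204  17/126/198  17/132/186  17/130/184
 17/130/182  17/128/185  17/130/187  17/127/189  18/156/
[... 2051 characters left out ...]
/161/ 19  13/204/ 50  18/160/ 59  19/118/ 78  20/119/ 88  17/135/117  18/131/117  17/134/116
idx [0.6242169  0.03492732 0.26      ] along 0.07758146120994858 lat 0.012333629672072655 ang 0.09459094522360831
idx [0.62263479 0.0346859  0.27      ] along 0.07598228171000815 lat 0.012270543558125327 ang 0.08742333585419712
[0.6226413  0.03442355 0.27856885] [0.001346818835674548, 0.001346818835674504] 0.0759594265181639 0.012009116204374996 0.08065663072588033
0 [239.34427504 172.37941197] [240.47516899 175.85858766]
0.05 [239.42323799 174.45771294] [238.18234588 176.05545841]
0.1 [239.50933596 176.63270185] [235.89760992 176.27001143]
0.15 [239.60235842 178.89809708] [233.62855559 176.50151942]
```

```bash
cat > look.py <<'E'
import sys,json,os
from est import *
from scipy.optimize import least_squares
W=[('side',1),('side',-1)]
def pr(c,s,t): return proj(c,body(.212,.194*s,.04,t))
def cent(m,p,r=8):
    ys,xs=np.nonzero(m);k=np.hypot(xs-p[0],ys-p[1])<r;return (np.array([xs[k].mean(),ys[k].mean()]),k.sum()) if k.sum()>15 else (None,0)
def mask(im):
    h=cv2.cvtColor(np.ascontiguousarray(im),cv2.COLOR_RGB2HSV);return (h[...,0]>13)&(h[...,0]<25)&(h[...,1]>148)&(h[...,2]>65)
def heel(im,off):
    m=mask(im);g=np.arange(-.45,.46,.02)
    sc=[sum(cent(m,pr(c,s,t)+off[i],7)[1] for i,(c,s) in enumerate(W)) for t in g];t=g[int(np.argmax(sc))]
    for _ in range(4):
        n=d=0;r=[]
        for i,(c,s) in enumerate(W):
            p=pr(c,s,t)+off[i];q,_k=cent(m,p,8)
            if q is None: continue
            J=(pr(c,s,t+.01)-p+off[i])/.01;n+=J@(q-p);d+=J@J;r.append(J@(q-p)/(J@J))
        t+=n/d
    return float(t),np.round(r,3)
def lean(o): return float(np.arcsin((o['tool_pos']-A)@l/.15))
def sim(x,tt,T,U,dt=.01):
    a,b,d,c,th,om=x;out=[];t=tt[0]
    for e in tt:
        while t<e-1e-9:
            h=min(dt,e-t);u=np.interp(t+h/2,T,U);om+=h*(a*np.sin(th)+b*(u-th)-d*om+c);th+=h*om;t+=h
            if th<-.4: th=-.4;om=max(om,0)
        out.append((th,om))
    return np.array(out)
if __name__=='__main__':
    L=json.load(open('log.json')) if os.path.exists('log.json') else []
    o=get_obs();im=cams.read_camera('side');o2=get_obs()
    if not L:
        m=mask(im);off=[]
        for c,s in W:
            q,_=cent(m,pr(c,s,-.4)+(3,-3),10);q,_=cent(m,q,8);off.append(list(q-pr(c,s,-.4)))
        json.dump(off,open('off.json','w'));print('off',off)
    off=[np.array(v) for v in json.load(open('off.json'))]
    th,r=heel(im,off);L.append([o['time_s'],th,lean(o),o2['time_s'],lean(o2)]);json.dump(L,open('log.json','w'))
    print('t %.3f heel %.3f lean %.3f F %s'%(o['time_s'],th,lean(o2),o['force'].round(1)),r)
    if len(sys.argv)>1:   # target  window_s  speed
        tg,win,sp=map(float,sys.argv[1:4]);M=np.array(L);T=M[:,[0,3]].ravel();U=M[:,[2,4]].ravel()
        K=M[M[:,0]>M[-1,0]-win];tt=K[:,0];om0=(K[1,1]-K[0,1])/(tt[1]-tt[0])
        fr=lambda x:np.r_[(sim(x,tt,T,U)[:,0]-K[:,1])/.005,(x[0]-10.)/1.5,(x[1]-8.)/1.2,(x[2]-.1)/.15,x[3]/.25,(x[5]-om0)/.3]
        x=least_squares(fr,[10,8,.1,0,K[0,1],om0]).x;te=T[-1]
        S=sim(x,np.r_[tt,te],T,U);th,om=S[-1];print('fit a %.2f b %.2f d %.2f c %.2f'%tuple(x[:4]),'resid',(S[:-1,0]-K[:,1]).round(3)[-5:],'now th %.3f om %.3f'%(th,om))
        u0=U[-1];N=16;ts=te+.125*np.arange(N+1)
        ref=th+np.clip(tg-th,-sp*(ts-te),sp*(ts-te))
        def sm(u): return sim([*x[:4],th,om],ts,ts,np.r_[u0,u],.0125)
        fu=lambda u:(lambda s:np.r_[(s[1:,0]-ref[1:])*20,s[1:,1]*1.5,np.diff(np.r_[u0,u])*8,s[-1,1]*6])(sm(u))
        u=least_squares(fu,np.full(N,u0),bounds=(-.5,.7)).x;s=sm(u);uu=np.r_[u0,u]
        print('pred',s[1:13,0].round(3))
        for i in range(6):
            v=.15*(np.sin(uu[i+1])-np.sin(uu[i]));print('row%d u %.3f om %.3f : %.4f %.4f %.4f'%(i+1,uu[i+1],s[i+1,1],v*l[0],v*l[1],.15*(np.cos(uu[i+1])-np.cos(uu[i]))))
E
python3 look.py
python3 - <<'E'
from est import *
u=-.396
for n in(-.3,-.2,-.1,0,.05,.1,.15,.2):
    v=.15*(np.sin(n)-np.sin(u));print(n,(v*l[:2]).round(4),round(.15*(np.cos(n)-np.cos(u)),4));u=n
E
```

```text
off [[np.float64(4.159605748327834), np.float64(-3.3448087929940016)], [np.float64(3.9578507560914318), np.float64(-1.5350706617457774)]]
t 6.325 heel -0.399 lean -0.396 F [-0.   0.  -0.2] [-0.001 -0.003]
-0.3 [-0.0015  0.0134] 0.0049
-0.2 [-0.0016  0.0144] 0.0037
-0.1 [-0.0017  0.0147] 0.0022
0 [-0.0017  0.0149] 0.0007
0.05 [-0.0008  0.0074] -0.0002
0.1 [-0.0008  0.0074] -0.0006
0.15 [-0.0008  0.0074] -0.0009
0.2 [-0.0008  0.0073] -0.0013
```

```bash
python3 -m creep '-.0008 .0067 .0025 0 .02;-.0007 .0067 .0024 0 .02;-.0008 .0072 .0019 0 .02;-.0008 .0072 .0018 0 .02;-.0009 .0074 .0011 0 .02;-.0008 .0073 .0011 0 .02;-.0009 .0075 .0004 0 .02;-.0008 .0074 .0003 0 .02' | head -2; python3 look.py; python3 -m creep '-.0004 .0037 -.0001 0 .02;-.0004 .0037 -.0001 0 .02' | head -2; python3 look.py;  python3 -m creep '0 0 0 0 .02;0 0 0 0 .02' | head -1; python3 look.py
```

```text
time_s: 7.38
tool_pos: [0.5453, 0.0142, 0.2608]
t 7.375 heel -0.399 lean 0.014 F [-0.7 -1.7  7.7] [-0.001 -0.003]
time_s: 7.68
tool_pos: [0.5445, 0.0218, 0.2608]
t 7.675 heel -0.399 lean 0.060 F [-1.4 -0.6 10. ] [-0.001 -0.004]
time_s: 7.98
t 7.975 heel -0.399 lean 0.055 F [-1.4  0.  10. ] [-0.001 -0.003]
```

```bash
python3 -m creep '-.0004 .0037 .0015 0 .02;-.0004 .0037 -.0003 0 .02' | head -2; python3 look.py;python3 -m creep '-.0004 .0037 -.0003 0 .02;-.0004 .0037 -.0003 0 .02' | head -2; python3 look.py;  python3 -m creep '0 0 0 0 .02;0 0 0 0 .02' | head -2; python3 look.py
```

```text
time_s: 8.28
tool_pos: [0.5438, 0.0291, 0.2606]
t 8.275 heel -0.399 lean 0.108 F [ 2.4 -0.6  4.4] [-0.002 -0.003]
time_s: 8.57
tool_pos: [0.543, 0.0361, 0.2599]
t 8.575 heel -0.397 lean 0.156 F [3.5 0.7 5. ] [-0.001 -0.003]
time_s: 8.88
tool_pos: [0.543, 0.0357, 0.2599]
t 8.875 heel -0.397 lean 0.148 F [ 4.9 -0.2  4.1] [-0.001 -0.003]
```

```bash
sed -i "s|np.arcsin((o\['tool_pos'\]-A)@l/.15)|np.arcsin(((o['tool_pos']-A)@l-.003)/.15)|" look.py; python3 -c "
import json;L=json.load(open('log.json'))
for r in L: r[2]-=.02;r[4]-=.02
json.dump(L,open('log.json','w'))"
python3 -m creep '-.0004 .0037 .0003 0 .02;0 0 0 0 .02' | head -2; python3 look.py;python3 -m creep '-.0004 .0037 -.0003 0 .02;0 0 0 0 .02' | head -2; python3 look.py;  python3 -m creep '0 0 0 0 .02;0 0 0 0 .02' | head -2; python3 look.py
```

```text
time_s: 9.18
tool_pos: [0.5426, 0.0395, 0.2595]
t 9.175 heel -0.389 lean 0.153 F [5.1 0.6 2.1] [ 0.001 -0.001]
time_s: 9.48
tool_pos: [0.5422, 0.0432, 0.259]
t 9.475 heel -0.365 lean 0.178 F [ 6.2 -0.3  1.5] [-0.001  0.003]
time_s: 9.78
tool_pos: [0.5422, 0.0429, 0.2591]
t 9.775 heel -0.305 lean 0.177 F [5.9 0.  1.8] [-0.001  0.002]
```

```bash
python3 look.py .07 0.75 .15
```

```text
t 9.825 heel -0.290 lean 0.177 F [ 6.9 -0.2  1.4] [-0.001  0.002]
fit a 10.33 b 7.69 d 0.10 c -0.02 resid [ 0.    -0.     0.001 -0.   ] now th -0.274 om 0.334
pred [-0.232 -0.199 -0.18  -0.171 -0.164 -0.156 -0.144 -0.128 -0.109 -0.089
 -0.067 -0.046]
row1 u -0.021 om 0.321 : 0.0033 -0.0293 0.0023
row2 u -0.055 om 0.209 : 0.0006 -0.0050 -0.0002
row3 u -0.016 om 0.109 : -0.0007 0.0058 0.0002
row4 u 0.037 om 0.058 : -0.0009 0.0079 -0.0001
row5 u 0.075 om 0.054 : -0.0006 0.0056 -0.0003
row6 u 0.090 om 0.078 : -0.0003 0.0023 -0.0002
```

```bash
python3 -m creep '.0030 -.0270 .0020 0 .02;.0006 -.0050 -.0002 0 .02' | head -2; python3 look.py .07 0.9 .15
```

```text
time_s: 10.12
tool_pos: [0.5457, 0.0087, 0.2608]
t 10.125 heel -0.202 lean -0.052 F [4.6 0.2 1.8] [ 0.002 -0.002]
fit a 10.46 b 7.55 d 0.10 c -0.05 resid [ 0.     0.001 -0.001  0.   ] now th -0.192 om 0.181
pred [-0.175 -0.161 -0.146 -0.126 -0.105 -0.084 -0.062 -0.041 -0.021 -0.002
  0.017  0.034]
row1 u 0.056 om 0.110 : -0.0018 0.0161 -0.0000
row2 u 0.094 om 0.113 : -0.0006 0.0057 -0.0004
row3 u 0.093 om 0.139 : 0.0000 -0.0002 0.0000
row4 u 0.075 om 0.162 : 0.0003 -0.0027 0.0002
row5 u 0.054 om 0.173 : 0.0003 -0.0031 0.0002
row6 u 0.038 om 0.174 : 0.0003 -0.0025 0.0001
```

```bash
python3 -m creep '-.0018 .0160 0 0 .02;-.0006 .0057 -.0004 0 .02' | head -2; python3 look.py; python3 -m creep '0 0 0 0 .02;.0003 -.0027 .0002 0 .02' | head -2;python3 look.py .07 1.2 .15
```

```text
time_s: 10.42
tool_pos: [0.5431, 0.0341, 0.2603]
t 10.425 heel -0.176 lean 0.122 F [7.6 0.7 0.7] [ 0.    -0.002]
time_s: 10.72
tool_pos: [0.5435, 0.0308, 0.2606]
t 10.725 heel -0.127 lean 0.090 F [ 5.4 -1.1  1.9] [ 0.004 -0.009]
fit a 10.79 b 7.83 d 0.11 c -0.04 resid [ 0.002 -0.001 -0.004  0.004 -0.001] now th -0.118 om 0.211
pred [-0.091 -0.067 -0.048 -0.032 -0.017 -0.001  0.015  0.032  0.046  0.058
  0.066  0.07 ]
row1 u 0.007 om 0.213 : 0.0014 -0.0124 0.0006
row2 u -0.012 om 0.173 : 0.0003 -0.0029 -0.0000
row3 u -0.003 om 0.138 : -0.0002 0.0014 0.0000
row4 u 0.012 om 0.121 : -0.0002 0.0022 -0.0000
row5 u 0.019 om 0.121 : -0.0001 0.0011 -0.0000
row6 u 0.015 om 0.128 : 0.0001 -0.0006 0.0000
```

```bash
python3 -m creep '.0014 -.0124 .0005 0 .02;.0003 -.0029 0 0 .02' | head -2; python3 look.py; python3 -m creep '-.0002 .0014 0 0 .02;-.0002 .0022 0 0 .02' | head -2;python3 look.py .07 1.2 .12
```

```text
time_s: 11.02
tool_pos: [0.5451, 0.0143, 0.2611]
t 11.025 heel -0.065 lean -0.016 F [5.  0.8 1.9] [ 0.005 -0.009]
time_s: 11.32
tool_pos: [0.5447, 0.0188, 0.2611]
t 11.325 heel -0.028 lean 0.018 F [6.4 1.1 1.8] [ 0.007 -0.015]
fit a 10.44 b 7.58 d 0.11 c -0.12 resid [ 0. -0. -0.  0.] now th -0.024 om 0.087
pred [-0.013  0.     0.016  0.032  0.046  0.058  0.066  0.07   0.072  0.072
  0.071  0.071]
row1 u 0.045 om 0.093 : -0.0004 0.0040 -0.0001
row2 u 0.040 om 0.114 : 0.0001 -0.0008 0.0000
row3 u 0.019 om 0.128 : 0.0003 -0.0030 0.0001
row4 u -0.005 om 0.125 : 0.0004 -0.0036 0.0000
row5 u -0.025 om 0.108 : 0.0003 -0.0030 -0.0000
row6 u -0.037 om 0.081 : 0.0002 -0.0018 -0.0001
```

```bash
python3 -m creep '-.0004 .0040 -.0001 0 .02;.0001 -.0008 0 0 .02' | head -2; python3 look.py; python3 -m creep '.0003 -.0030 .0001 0 .02;.0004 -.0036 0 0 .02' | head -2;python3 look.py .07 1.2 .12;python3 - <<'E'
from h import *
s=cv2.imread('pics/side1.png')
I=[]
for c in('side','top'):
    im=cams.read_camera(c)[:,:,::-1];cv2.imwrite(f'pics/{c}2.png',im)
    x,y=(215,150) if c=='side' else(215,150)
    I.append(cv2.resize(im[y:y+50,x:x+45],None,fx=8,fy=8,interpolation=2))
cv2.imwrite('pics/both2.png',np.hstack(I))
for n in('pointer_tip','index_tip'):
    for c in('side','top'): print(n,c,[(np.round(q['xy'],1),round(q['p'],2)) for q in finder.tip_of(n,c)])
E
python3 look.py .07 1.2 .12
```

```text
time_s: 11.62
tool_pos: [0.5443, 0.0226, 0.261]
t 11.625 heel 0.011 lean 0.038 F [5.3 0.4 1.7] [ 0.009 -0.019]
time_s: 11.92
tool_pos: [0.545, 0.0156, 0.2611]
t 11.925 heel 0.055 lean -0.012 F [5.  0.4 1.8] [ 0.011 -0.023]
fit a 9.79 b 8.02 d 0.11 c -0.09 resid [-0.     0.002 -0.003  0.001] now th 0.064 om 0.160
pred [0.081 0.09  0.09  0.084 0.078 0.072 0.069 0.068 0.068 0.069 0.069 0.07 ]
row1 u -0.087 om 0.113 : 0.0013 -0.0112 -0.0006
row2 u -0.085 om 0.033 : -0.0000 0.0004 0.0000
row3 u -0.051 om -0.027 : -0.0006 0.0049 0.0003
row4 u -0.017 om -0.053 : -0.0006 0.0051 0.0002
row5 u 0.006 om -0.051 : -0.0004 0.0034 0.0000
row6 u 0.015 om -0.036 : -0.0001 0.0013 -0.0000
pointer_tip side [(array([235.9, 178.2]), 0.97)]
pointer_tip top [(array([233.1, 175.2]), 0.63)]
index_tip side [(array([299. , 123.6]), 0.63), (array([238.6, 176.8]), 0.48)]
index_tip top []
t 12.275 heel 0.113 lean -0.007 F [5.4 1.2 1.2] [ 0.016 -0.033]
fit a 10.12 b 7.79 d 0.10 c -0.11 resid [ 0.001 -0.002  0.002 -0.   ] now th 0.121 om 0.169
pred [0.139 0.142 0.129 0.108 0.089 0.074 0.067 0.064 0.065 0.067 0.069 0.07 ]
row1 u -0.179 om 0.100 : 0.0029 -0.0255 -0.0024
row2 u -0.169 om -0.042 : -0.0002 0.0014 0.0002
row3 u -0.091 om -0.142 : -0.0013 0.0116 0.0015
row4 u -0.013 om -0.170 : -0.0013 0.0116 0.0006
row5 u 0.034 om -0.142 : -0.0008 0.0070 -0.0001
row6 u 0.048 om -0.091 : -0.0002 0.0021 -0.0001
```

View pics/both2.png

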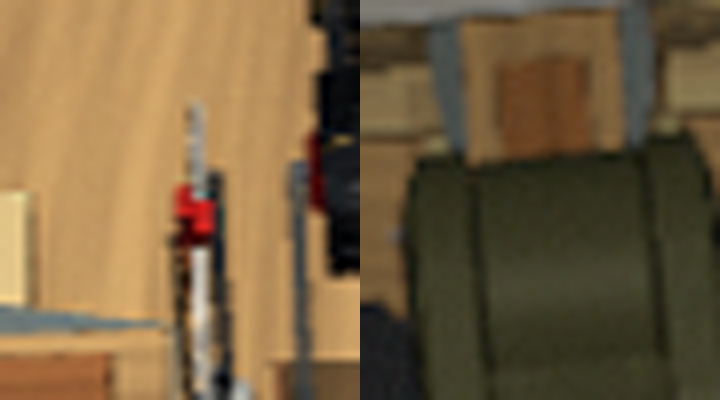

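```bash
python3 -m creep '.0027 -.0240 -.0020 0 .02;0 0 0 0 .02' | head -2; python3 look.py .065 1.3 .12
```

```text
time_s: 12.58
tool_pos: [0.5476, -0.0106, 0.2583]
t 12.575 heel 0.156 lean -0.176 F [5.2 1.3 0.8] [ 0.018 -0.037]
fit a 10.22 b 7.68 d 0.10 c -0.11 resid [ 0.001 -0.002  0.001  0.    -0.   ] now th 0.157 om -0.006
pred [0.148 0.132 0.113 0.096 0.082 0.072 0.066 0.064 0.063 0.063 0.064 0.065]
row1 u -0.104 om -0.105 : -0.0012 0.0106 0.0015
row2 u -0.049 om -0.146 : -0.0009 0.0082 0.0006
row3 u -0.012 om -0.148 : -0.0006 0.0055 0.0002
row4 u 0.010 om -0.128 : -0.0004 0.0033 0.0000
row5 u 0.021 om -0.097 : -0.0002 0.0017 -0.0000
row6 u 0.024 om -0.064 : -0.0000 0.0004 -0.0000
```

```bash
python3 -m creep '-.0012 .0106 .0014 0 .02;-.0009 .0082 .0006 0 .02' | head -2; python3 look.py; python3 -m creep '-.0006 .0055 .0002 0 .02' | head -2;python3 look.py .065 1.3 .12
```

```text
time_s: 12.88
tool_pos: [0.5455, 0.0107, 0.261]
t 12.875 heel 0.114 lean -0.029 F [5.2 1.3 1.5] [ 0.015 -0.03 ]
time_s: 13.05
tool_pos: [0.545, 0.0158, 0.2612]
t 13.050 heel 0.090 lean 0.002 F [5.6 0.4 1.3] [ 0.011 -0.023]
fit a 9.91 b 8.16 d 0.13 c -0.02 resid [ 0.001 -0.001 -0.003  0.006 -0.003] now th 0.078 om -0.179
pred [0.058 0.048 0.047 0.052 0.058 0.063 0.066 0.067 0.067 0.066 0.066 0.065]
row1 u 0.071 om -0.126 : -0.0012 0.0103 -0.0004
row2 u 0.069 om -0.044 : 0.0000 -0.0004 0.0000
row3 u 0.037 om 0.018 : 0.0005 -0.0047 0.0003
row4 u 0.003 om 0.046 : 0.0006 -0.0050 0.0001
row5 u -0.019 om 0.047 : 0.0004 -0.0033 -0.0000
row6 u -0.028 om 0.034 : 0.0002 -0.0014 -0.0000
```

```bash
python3 -m creep '-.0010 .0088 -.0002 0 .02;0 0 0 0 .02' | head -2; python3 look.py .065 1.2 .12
```

```text
time_s: 13.35
tool_pos: [0.544, 0.0254, 0.261]
t 13.350 heel 0.065 lean 0.056 F [4.9 1.2 0.9] [ 0.011 -0.023]
fit a 10.10 b 8.59 d 0.13 c 0.14 resid [ 0.002 -0.005  0.005  0.    -0.001] now th 0.065 om 0.034
pred [0.073 0.079 0.08  0.077 0.072 0.068 0.065 0.064 0.064 0.064 0.065 0.065]
row1 u -0.049 om 0.067 : 0.0018 -0.0157 0.0001
row2 u -0.076 om 0.032 : 0.0004 -0.0040 -0.0002
row3 u -0.064 om -0.011 : -0.0002 0.0017 0.0001
row4 u -0.042 om -0.035 : -0.0004 0.0032 0.0002
row5 u -0.025 om -0.039 : -0.0003 0.0026 0.0001
row6 u -0.017 om -0.030 : -0.0001 0.0013 0.0000
```

```bash
python3 -m creep '.0015 -.0135 .0001 0 .02;.0003 -.0030 -.0001 0 .02' | head -2; python3 look.py; python3 -m creep '-.0001 .0012 .0001 0 .02' | head -2;python3 look.py .065 1.5 .12
```

```text
time_s: 13.65
tool_pos: [0.5459, 0.007, 0.2608]
t 13.650 heel 0.073 lean -0.065 F [5.7 0.7 0. ] [ 0.011 -0.022]
time_s: 13.82
tool_pos: [0.5457, 0.009, 0.2609]
t 13.825 heel 0.066 lean -0.048 F [ 5.  -0.  -0.6] [ 0.01  -0.024]
fit a 10.60 b 7.13 d 0.12 c -0.09 resid [ 0.004  0.001 -0.002 -0.004  0.003] now th 0.067 om -0.035
pred [0.062 0.059 0.058 0.059 0.061 0.063 0.065 0.065 0.066 0.066 0.065 0.065]
row1 u -0.001 om -0.039 : -0.0008 0.0070 0.0002
row2 u 0.010 om -0.019 : -0.0002 0.0017 -0.0000
row3 u 0.004 om 0.002 : 0.0001 -0.0009 0.0000
row4 u -0.007 om 0.014 : 0.0002 -0.0017 -0.0000
row5 u -0.017 om 0.018 : 0.0002 -0.0015 -0.0000
row6 u -0.023 om 0.015 : 0.0001 -0.0009 -0.0000
```

```bash
python3 -m creep '-.0008 .0070 .0002 0 .02;-.0002 .0017 0 0 .02' | head -2; python3 look.py; python3 -m creep '.0001 -.0009 0 0 .02' | head -2;python3 look.py .065 1.5 .12
```

```text
time_s: 14.12
tool_pos: [0.5447, 0.0185, 0.2612]
t 14.125 heel 0.050 lean 0.013 F [7.  0.3 0.3] [ 0.011 -0.022]
time_s: 14.3
tool_pos: [0.5448, 0.0173, 0.2612]
t 14.300 heel 0.048 lean 0.002 F [ 6.2 -1.   0.2] [ 0.012 -0.019]
fit a 9.81 b 7.75 d 0.10 c -0.01 resid [-0.002 -0.003  0.003  0.003 -0.002] now th 0.045 om -0.017
pred [0.044 0.047 0.052 0.058 0.062 0.065 0.066 0.066 0.066 0.065 0.065 0.065]
row1 u 0.025 om 0.006 : -0.0004 0.0033 -0.0000
row2 u 0.012 om 0.034 : 0.0002 -0.0019 0.0000
row3 u -0.008 om 0.046 : 0.0003 -0.0030 0.0000
row4 u -0.023 om 0.043 : 0.0003 -0.0023 -0.0000
row5 u -0.030 om 0.030 : 0.0001 -0.0010 -0.0000
row6 u -0.029 om 0.016 : -0.0000 0.0001 0.0000
```

```bash
python3 -m creep '-.0005 .0040 0 0 .02;.0002 -.0019 0 0 .02' | head -2; python3 look.py; python3 -m creep '.0003 -.0030 0 0 .02' | head -2;python3 look.py .065 1.5 .12
```

```text
time_s: 14.6
tool_pos: [0.5446, 0.0197, 0.2612]
t 14.600 heel 0.053 lean 0.016 F [7.1 0.8 0.4] [ 0.013 -0.023]
time_s: 14.78
tool_pos: [0.5449, 0.0164, 0.2612]
t 14.775 heel 0.065 lean -0.006 F [6.2 0.8 1. ] [ 0.011 -0.023]
fit a 10.01 b 8.01 d 0.10 c 0.03 resid [ 0.002  0.002 -0.001 -0.     0.   ] now th 0.070 om 0.096
pred [0.081 0.086 0.084 0.078 0.072 0.067 0.064 0.063 0.063 0.064 0.065 0.065]
row1 u -0.083 om 0.072 : 0.0013 -0.0114 -0.0005
row2 u -0.085 om 0.012 : 0.0000 -0.0003 -0.0000
row3 u -0.057 om -0.034 : -0.0005 0.0041 0.0003
row4 u -0.028 om -0.052 : -0.0005 0.0043 0.0002
row5 u -0.009 om -0.048 : -0.0003 0.0028 0.0001
row6 u -0.002 om -0.032 : -0.0001 0.0010 0.0000
```

```bash
python3 -m creep '.0012 -.0105 -.0004 0 .02;0 -.0003 0 0 .02' | head -2; python3 look.py; python3 -m creep '-.0005 .0041 .0003 0 .02' | head -2;python3 look.py .065 1.5 .12
```

```text
time_s: 15.08
tool_pos: [0.5461, 0.0044, 0.2606]
t 15.075 heel 0.082 lean -0.078 F [5.9 1.5 0.3] [ 0.011 -0.023]
time_s: 15.25
tool_pos: [0.5456, 0.0092, 0.2609]
t 15.250 heel 0.072 lean -0.043 F [6.8 0.8 0.1] [ 0.01  -0.021]
fit a 9.77 b 8.44 d 0.11 c 0.02 resid [ 0.     0.    -0.002 -0.001  0.002] now th 0.070 om -0.084
pred [0.059 0.053 0.052 0.055 0.059 0.063 0.065 0.066 0.066 0.066 0.065 0.065]
row1 u 0.028 om -0.077 : -0.0012 0.0105 0.0001
row2 u 0.038 om -0.031 : -0.0002 0.0015 -0.0000
row3 u 0.021 om 0.011 : 0.0003 -0.0025 0.0001
row4 u -0.001 om 0.032 : 0.0004 -0.0032 0.0000
row5 u -0.016 om 0.034 : 0.0003 -0.0023 -0.0000
row6 u -0.023 om 0.025 : 0.0001 -0.0010 -0.0000
```

```bash
python3 -m creep '-.0011 .0098 .0001 0 .02;-.0002 .0015 0 0 .02' | head -2; python3 look.py; python3 -m creep '.0003 -.0027 0 0 .02' | head -2;python3 look.py .065 1.5 .12
```

```text
time_s: 15.55
tool_pos: [0.5444, 0.0217, 0.2612]
t 15.550 heel 0.051 lean 0.032 F [7.3 0.8 0.9] [ 0.012 -0.024]
time_s: 15.72
tool_pos: [0.5447, 0.0184, 0.2612]
t 15.725 heel 0.054 lean 0.007 F [7.3 1.  0.7] [ 0.012 -0.025]
fit a 9.98 b 8.05 d 0.12 c -0.01 resid [-0.002 -0.002  0.003  0.003 -0.003] now th 0.051 om 0.011
pred [0.054 0.057 0.061 0.064 0.065 0.066 0.066 0.066 0.065 0.065 0.065 0.065]
row1 u -0.000 om 0.025 : 0.0001 -0.0012 0.0000
row2 u -0.012 om 0.030 : 0.0002 -0.0017 -0.0000
row3 u -0.020 om 0.026 : 0.0001 -0.0012 -0.0000
row4 u -0.023 om 0.018 : 0.0000 -0.0004 -0.0000
row5 u -0.022 om 0.009 : -0.0000 0.0002 0.0000
row6 u -0.019 om 0.002 : -0.0000 0.0004 0.0000
```

```bash
python3 -m creep '.0001 -.0013 0 0 .02;.0002 -.0020 0 0 .02' | head -2; python3 look.py; python3 -m creep '.0001 -.0013 0 0 .02' | head -2;python3 look.py .065 1.5 .12
```

```text
time_s: 16.02
tool_pos: [0.5451, 0.0148, 0.2612]
t 16.025 heel 0.065 lean -0.015 F [ 7.   1.6 -1.1] [ 0.011 -0.024]
time_s: 16.2
tool_pos: [0.5452, 0.0136, 0.2612]
t 16.200 heel 0.075 lean -0.022 F [7.2 1.8 0.4] [ 0.011 -0.022]
fit a 10.00 b 8.18 d 0.11 c 0.03 resid [ 0.001  0.002 -0.002 -0.     0.   ] now th 0.078 om 0.060
pred [0.084 0.085 0.081 0.075 0.07  0.066 0.064 0.063 0.064 0.064 0.065 0.065]
row1 u -0.072 om 0.034 : 0.0008 -0.0074 -0.0004
row2 u -0.065 om -0.013 : -0.0001 0.0010 0.0001
row3 u -0.040 om -0.043 : -0.0004 0.0038 0.0002
row4 u -0.017 om -0.050 : -0.0004 0.0034 0.0001
row5 u -0.005 om -0.040 : -0.0002 0.0018 0.0000
row6 u -0.002 om -0.024 : -0.0000 0.0004 0.0000
```

```bash
python3 -m creep '.0009 -.0080 -.0004 0 .02;-.0001 .0010 .0001 0 .02' | head -2; python3 look.py; python3 -m creep '-.0004 .0035 .0002 0 .02' | head -2;python3 look.py .065 1.5 .12;python3 -c "
from h import *
for n in('pointer_tip','index_tip'):print(n,[(np.round(q['xy'],1),round(q['p'],2)) for q in finder.tip_of(n,'side')])"; python3 look.py .065 1.5 .12
```

```text
time_s: 16.5
tool_pos: [0.546, 0.0057, 0.2607]
t 16.500 heel 0.076 lean -0.068 F [6.3 1.1 0.1] [ 0.011 -0.024]
time_s: 16.68
tool_pos: [0.5456, 0.0098, 0.261]
t 16.675 heel 0.065 lean -0.040 F [ 7.1 -0.2 -0.5] [ 0.011 -0.023]
fit a 9.85 b 8.42 d 0.11 c 0.02 resid [-0.    -0.    -0.002  0.001  0.   ] now th 0.060 om -0.111
pred [0.046 0.04  0.042 0.049 0.057 0.063 0.066 0.067 0.067 0.066 0.065 0.065]
row1 u 0.057 om -0.089 : -0.0016 0.0144 -0.0001
row2 u 0.061 om -0.016 : -0.0001 0.0007 -0.0000
row3 u 0.029 om 0.041 : 0.0005 -0.0047 0.0002
row4 u -0.005 om 0.063 : 0.0006 -0.0051 0.0001
row5 u -0.026 om 0.057 : 0.0004 -0.0032 -0.0000
row6 u -0.033 om 0.038 : 0.0001 -0.0011 -0.0000
pointer_tip [(array([234.2, 180. ]), 0.68)]
index_tip [(array([237.9, 177.7]), 0.47)]
t 16.825 heel 0.047 lean -0.043 F [ 6.8  1.2 -1. ] [ 0.013 -0.023]
fit a 9.92 b 7.98 d 0.10 c -0.04 resid [ 0.001 -0.001  0.001  0.    -0.   ] now th 0.040 om -0.152
pred [0.022 0.016 0.023 0.037 0.051 0.062 0.067 0.069 0.069 0.067 0.066 0.065]
row1 u 0.116 om -0.112 : -0.0027 0.0237 -0.0009
row2 u 0.118 om 0.004 : -0.0000 0.0002 -0.0000
row3 u 0.059 om 0.091 : 0.0010 -0.0087 0.0008
row4 u -0.000 om 0.120 : 0.0010 -0.0089 0.0003
row5 u -0.037 om 0.104 : 0.0006 -0.0055 -0.0001
row6 u -0.049 om 0.068 : 0.0002 -0.0018 -0.0001
```

```bash
python3 -m creep '-.0028 .0245 -.0006 0 .02;0 0 0 0 .02' | head -2; python3 look.py .065 1.5 .12
```

```text
time_s: 17.12
tool_pos: [0.5429, 0.0365, 0.2601]
t 17.125 heel 0.027 lean 0.126 F [ 8.1  0.3 -0.5] [ 0.01  -0.023]
fit a 9.67 b 8.02 d 0.14 c 0.03 resid [-0.004 -0.     0.002  0.005 -0.003] now th 0.026 om 0.049
pred [0.038 0.054 0.065 0.071 0.072 0.07  0.068 0.066 0.064 0.064 0.064 0.064]
row1 u 0.009 om 0.125 : 0.0020 -0.0174 0.0012
row2 u -0.049 om 0.115 : 0.0010 -0.0086 -0.0002
row3 u -0.065 om 0.071 : 0.0003 -0.0024 -0.0001
row4 u -0.057 om 0.027 : -0.0001 0.0012 0.0001
row5 u -0.040 om -0.004 : -0.0003 0.0025 0.0001
row6 u -0.024 om -0.018 : -0.0003 0.0024 0.0001
```

```bash
python3 -m creep '.0019 -.0166 .0010 0 .02;.0010 -.0086 -.0002 0 .02' | head -2; python3 look.py; python3 -m creep '.0002 -.0020 -.0001 0 .02' | head -2;python3 look.py .065 1.5 .12
```

```text
time_s: 17.42
tool_pos: [0.5457, 0.0084, 0.2609]
t 17.425 heel 0.067 lean -0.063 F [ 7.7  2.3 -1.6] [ 0.01  -0.022]
time_s: 17.6
tool_pos: [0.5459, 0.0071, 0.2609]
t 17.600 heel 0.085 lean -0.065 F [ 6.8  0.6 -1.6] [ 0.012 -0.025]
fit a 10.03 b 7.83 d 0.12 c 0.04 resid [-0.     0.003 -0.001 -0.003  0.002] now th 0.092 om 0.094
pred [0.1   0.099 0.091 0.081 0.071 0.065 0.062 0.062 0.063 0.064 0.065 0.065]
row1 u -0.119 om 0.034 : 0.0009 -0.0080 -0.0007
row2 u -0.096 om -0.039 : -0.0004 0.0034 0.0004
row3 u -0.052 om -0.080 : -0.0007 0.0066 0.0005
row4 u -0.016 om -0.084 : -0.0006 0.0054 0.0002
row5 u 0.002 om -0.064 : -0.0003 0.0027 0.0000
row6 u 0.004 om -0.037 : -0.0000 0.0004 -0.0000
```

```bash
python3 -m creep '.0009 -.0080 -.0006 0 .02;-.0004 .0034 .0004 0 .02' | head -2; python3 look.py; python3 -m creep '-.0007 .0064 .0005 0 .02' | head -2;python3 look.py .065 1.5 .12
```

```text
time_s: 17.9
tool_pos: [0.5464, 0.0019, 0.2604]
t 17.900 heel 0.083 lean -0.090 F [ 7.   1.2 -1.9] [ 0.011 -0.024]
time_s: 18.08
tool_pos: [0.5457, 0.0089, 0.261]
t 18.075 heel 0.054 lean -0.042 F [ 7.6  0.6 -2.6] [ 0.01  -0.022]
fit a 9.66 b 8.68 d 0.11 c 0.02 resid [-0.    -0.001 -0.    -0.001  0.001] now th 0.044 om -0.217
pred [0.019 0.01  0.018 0.034 0.051 0.063 0.069 0.07  0.069 0.067 0.065 0.064]
row1 u 0.138 om -0.156 : -0.0030 0.0266 -0.0013
row2 u 0.134 om -0.004 : 0.0001 -0.0006 0.0001
row3 u 0.064 om 0.106 : 0.0012 -0.0104 0.0010
row4 u -0.005 om 0.141 : 0.0011 -0.0102 0.0003
row5 u -0.044 om 0.120 : 0.0007 -0.0059 -0.0001
row6 u -0.054 om 0.074 : 0.0002 -0.0014 -0.0001
```

```bash
python3 - <<'E'
import json
from look import *
M=np.array(json.load(open('log.json')));T=M[:,[0,3]].ravel();U=M[:,[2,4]].ravel()
M=M[M[:,0]>9.7];segs=np.array_split(np.arange(len(M)),5);segs=[np.r_[s,s[-1]+1] if s[-1]+1<len(M) else s for s in segs]
for lag in(-.03,-.015,0,.015,.03):
    def fr(x):
        r=[]
        for i,s in enumerate(segs): r.append(sim([*x[:4],*x[4+2*i:6+2*i]],M[s,0],T+lag,U)[:,0]-M[s,1])
        return np.concatenate(r)/.004
    x0=[10,8,.1,0]
    for s in segs:x0+=[M[s[0],1],(M[s[1],1]-M[s[0],1])/(M[s[1],0]-M[s[0],0])]
    g=least_squares(fr,x0);print(lag,g.x[:4].round(3),'rms',np.sqrt((g.fun**2).mean())*.004)
E
```

```text
-0.03 [12.667  9.457  0.28  -0.069] rms 0.0015604773206113341
-0.015 [12.248  9.248  0.496 -0.057] rms 0.0018026174427637615
0 [11.881  9.074  0.706 -0.046] rms 0.0021942581239421228
0.015 [11.542  8.918  0.912 -0.035] rms 0.002671901418951744
0.03 [11.241  8.789  1.118 -0.024] rms 0.0031992450204727644
```

```bash
sed -i 's|(x\[0\]-10.)/1.5,(x\[1\]-8.)/1.2,(x\[2\]-.1)/.15,x\[3\]/.25|(x[0]-12.6)/.3,(x[1]-9.45)/.25,(x[2]-.3)/.1,(x[3]+.07)/.06|;s|\[10,8,.1,0,K|[12.6,9.45,.3,-.07,K|;s|T=M\[:,\[0,3\]\].ravel();U|T=M[:,[0,3]].ravel()-.03;U|;s|;te=T\[-1\]|;te=T[-1]+.03|' look.py
cp log.json l.bak; sed 's|im=cams.read_camera(.side.)|im=None|;s|th,r=heel(im,off);L.append.*$|r=th=0|;s|o=get_obs();im|o=get_obs();im|' look.py > plan.py; python3 plan.py .065 1.6 .12
```

```text
t 18.125 heel 0.000 lean -0.042 F [ 8.5  2.7 -3. ] 0
fit a 12.61 b 9.45 d 0.30 c -0.06 resid [-0.002  0.001 -0.    -0.002  0.001] now th 0.045 om -0.193
pred [0.023 0.016 0.024 0.039 0.054 0.064 0.068 0.069 0.068 0.067 0.065 0.065]
row1 u 0.118 om -0.135 : -0.0027 0.0238 -0.0009
row2 u 0.113 om 0.005 : 0.0001 -0.0007 0.0001
row3 u 0.051 om 0.100 : 0.0010 -0.0093 0.0008
row4 u -0.008 om 0.126 : 0.0010 -0.0088 0.0002
row5 u -0.042 om 0.102 : 0.0006 -0.0050 -0.0001
row6 u -0.050 om 0.060 : 0.0001 -0.0012 -0.0001
```

```bash
python3 -m creep '-.0027 .0245 -.0006 0 .02;.0001 -.0007 0 0 .02' | head -2; python3 look.py .065 1.6 .12
```

```text
time_s: 18.38
tool_pos: [0.543, 0.035, 0.2603]
t 18.375 heel 0.025 lean 0.114 F [ 7.2  0.4 -1.3] [ 0.009 -0.023]
fit a 12.65 b 9.37 d 0.32 c -0.05 resid [-0.    -0.001 -0.     0.006 -0.003] now th 0.023 om 0.046
pred [0.035 0.051 0.062 0.068 0.07  0.069 0.067 0.066 0.065 0.064 0.064 0.065]
row1 u 0.014 om 0.122 : 0.0017 -0.0149 0.0010
row2 u -0.038 om 0.115 : 0.0009 -0.0077 -0.0001
row3 u -0.055 om 0.074 : 0.0003 -0.0025 -0.0001
row4 u -0.050 om 0.030 : -0.0001 0.0006 0.0000
row5 u -0.037 om 0.001 : -0.0002 0.0019 0.0001
row6 u -0.025 om -0.013 : -0.0002 0.0019 0.0001
```

```bash
python3 -m creep '.0018 -.0155 .0008 0 .02;.0009 -.0080 -.0001 0 .02' | head -2; python3 look.py .065 1.6 .12
```

```text
time_s: 18.68
tool_pos: [0.5457, 0.0086, 0.261]
t 18.675 heel 0.048 lean -0.062 F [ 6.5  1.3 -3.5] [ 0.011 -0.018]
fit a 12.65 b 9.39 d 0.31 c -0.04 resid [-0.001 -0.001  0.005 -0.003  0.   ] now th 0.052 om 0.063
pred [0.057 0.059 0.061 0.063 0.064 0.065 0.065 0.065 0.065 0.065 0.065 0.065]
row1 u -0.029 om 0.025 : -0.0005 0.0048 0.0002
row2 u -0.019 om 0.015 : -0.0002 0.0016 0.0000
row3 u -0.018 om 0.013 : -0.0000 0.0002 0.0000
row4 u -0.019 om 0.012 : 0.0000 -0.0003 -0.0000
row5 u -0.021 om 0.009 : 0.0000 -0.0002 -0.0000
row6 u -0.021 om 0.005 : 0.0000 -0.0001 -0.0000
```

```bash
python3 -m creep '-.0005 .0048 .0002 0 .02;-.0002 .0016 0 0 .02' | head -2; python3 look.py .065 1.6 .12
```

```text
time_s: 18.98
tool_pos: [0.5449, 0.0161, 0.2613]
t 18.975 heel 0.062 lean -0.002 F [ 7.5  1.2 -0.9] [ 0.012 -0.025]
fit a 12.65 b 9.39 d 0.31 c -0.04 resid [-0.001  0.005 -0.003  0.    -0.   ] now th 0.064 om 0.044
pred [0.069 0.073 0.072 0.07  0.068 0.066 0.065 0.064 0.064 0.065 0.065 0.065]
row1 u -0.041 om 0.040 : 0.0007 -0.0058 -0.0001
row2 u -0.046 om 0.012 : 0.0001 -0.0007 -0.0000
row3 u -0.036 om -0.011 : -0.0002 0.0015 0.0001
row4 u -0.024 om -0.020 : -0.0002 0.0018 0.0001
row5 u -0.016 om -0.019 : -0.0001 0.0012 0.0000
row6 u -0.013 om -0.013 : -0.0001 0.0005 0.0000
```

```bash
python3 -m creep '.0007 -.0058 -.0001 0 .02;.0001 -.0007 0 0 .02' | head -2; python3 look.py .065 1.6 .12
```

```text
time_s: 19.27
tool_pos: [0.5456, 0.0089, 0.261]
t 19.275 heel 0.064 lean -0.051 F [ 6.7  0.4 -2.6] [ 0.012 -0.026]
fit a 12.61 b 9.44 d 0.31 c -0.06 resid [ 0.005 -0.001  0.001 -0.002  0.001] now th 0.064 om -0.030
pred [0.059 0.056 0.056 0.059 0.062 0.064 0.065 0.066 0.066 0.065 0.065 0.065]
row1 u 0.004 om -0.039 : -0.0009 0.0081 0.0002
row2 u 0.014 om -0.012 : -0.0002 0.0015 -0.0000
row3 u 0.004 om 0.013 : 0.0002 -0.0014 0.0000
row4 u -0.009 om 0.024 : 0.0002 -0.0020 -0.0000
row5 u -0.018 om 0.023 : 0.0002 -0.0014 -0.0000
row6 u -0.022 om 0.016 : 0.0001 -0.0006 -0.0000
```

```bash
python3 -m creep '-.0008 .0074 .0002 0 .02;-.0002 .0012 0 0 .02' | head -2; python3 look.py .065 1.6 .12
```

```text
time_s: 19.58
tool_pos: [0.5446, 0.0185, 0.2613]
t 19.575 heel 0.056 lean 0.013 F [ 7.5  0.3 -2.7] [ 0.01  -0.022]
fit a 12.61 b 9.42 d 0.30 c -0.07 resid [-0.002  0.001 -0.001  0.002 -0.001] now th 0.054 om -0.013
pred [0.054 0.057 0.06  0.063 0.065 0.066 0.066 0.066 0.065 0.065 0.065 0.065]
row1 u 0.008 om 0.012 : 0.0001 -0.0007 0.0000
row2 u -0.005 om 0.026 : 0.0002 -0.0019 0.0000
row3 u -0.016 om 0.027 : 0.0002 -0.0016 -0.0000
row4 u -0.021 om 0.019 : 0.0001 -0.0008 -0.0000
row5 u -0.022 om 0.010 : 0.0000 -0.0001 -0.0000
row6 u -0.020 om 0.003 : -0.0000 0.0003 0.0000
```

```bash
python3 -m creep '.0001 -.0007 0 0 .02;.0002 -.0019 0 0 .02' | head -2; python3 look.py .065 1.6 .12
```

```text
time_s: 19.88
tool_pos: [0.545, 0.0155, 0.2613]
t 19.875 heel 0.064 lean -0.011 F [ 7.3  1.1 -1.8] [ 0.012 -0.025]
fit a 12.63 b 9.42 d 0.30 c -0.05 resid [ 0.001 -0.002  0.002  0.002 -0.001] now th 0.065 om 0.036
pred [0.069 0.071 0.07  0.069 0.067 0.065 0.065 0.064 0.065 0.065 0.065 0.065]
row1 u -0.036 om 0.028 : 0.0004 -0.0037 -0.0001
row2 u -0.037 om 0.006 : 0.0000 -0.0001 -0.0000
row3 u -0.028 om -0.010 : -0.0001 0.0012 0.0000
row4 u -0.020 om -0.016 : -0.0001 0.0013 0.0000
row5 u -0.014 om -0.014 : -0.0001 0.0008 0.0000
row6 u -0.012 om -0.009 : -0.0000 0.0003 0.0000
```

```bash
python3 -m creep '.0004 -.0038 -.0001 0 .02;0 -.0001 0 0 .02;-.0001 .0011 0 0 .02' | head -2; python3 look.py .065 1.6 .12
```

```text
time_s: 20.3
tool_pos: [0.5453, 0.0125, 0.2612]
t 20.300 heel 0.065 lean -0.026 F [ 7.7  0.5 -2. ] [ 0.011 -0.023]
fit a 12.60 b 9.44 d 0.30 c -0.07 resid [-0.001  0.003  0.002 -0.004  0.001] now th 0.066 om -0.008
pred [0.064 0.063 0.063 0.063 0.064 0.065 0.065 0.065 0.065 0.065 0.065 0.065]
row1 u -0.011 om -0.012 : -0.0002 0.0022 0.0000
row2 u -0.007 om -0.006 : -0.0001 0.0005 0.0000
row3 u -0.009 om 0.001 : 0.0000 -0.0003 -0.0000
row4 u -0.012 om 0.005 : 0.0001 -0.0005 -0.0000
row5 u -0.015 om 0.005 : 0.0000 -0.0004 -0.0000
row6 u -0.016 om 0.004 : 0.0000 -0.0002 -0.0000
```

```bash
python3 -m creep '-.0002 .0022 0 0 .02;-.0001 .0005 0 0 .02;0 -.0003 0 0 .02' | head -2; python3 look.py .065 1.6 .12;  python3 -c "
from h import *
for n in('pointer_tip','index_tip'):print(n,[(np.round(q['xy'],1),round(q['p'],2)) for q in finder.tip_of(n,'side')])
im=cams.read_camera('side')[:,:,::-1];cv2.imwrite('pics/s3.png',cv2.resize(im[160:200,220:260],None,fx=14,fy=14,interpolation=2))";python3 look.py .065 1.6 .12
```

```text
time_s: 20.72
tool_pos: [0.545, 0.0151, 0.2613]
t 20.725 heel 0.062 lean -0.011 F [ 7.5  1.4 -1.3] [ 0.012 -0.026]
fit a 12.59 b 9.45 d 0.30 c -0.08 resid [ 0.     0.001 -0.003  0.003 -0.001] now th 0.060 om -0.017
pred [0.058 0.059 0.06  0.062 0.064 0.065 0.065 0.066 0.065 0.065 0.065 0.065]
row1 u 0.003 om -0.007 : -0.0002 0.0021 0.0000
row2 u -0.000 om 0.008 : 0.0001 -0.0005 0.0000
row3 u -0.008 om 0.016 : 0.0001 -0.0012 -0.0000
row4 u -0.015 om 0.016 : 0.0001 -0.0010 -0.0000
row5 u -0.018 om 0.012 : 0.0001 -0.0005 -0.0000
row6 u -0.018 om 0.006 : 0.0000 -0.0000 -0.0000
pointer_tip [(array([235.7, 180.1]), 0.61)]
index_tip [(array([235.9, 176.4]), 0.52)]
t 20.925 heel 0.061 lean -0.011 F [ 7.4  1.4 -1.9] [ 0.013 -0.027]
fit a 12.60 b 9.44 d 0.30 c -0.07 resid [ 0.001 -0.004  0.003  0.    -0.001] now th 0.059 om -0.008
pred [0.059 0.06  0.061 0.063 0.064 0.065 0.065 0.065 0.065 0.065 0.065 0.065]
row1 u -0.002 om -0.000 : -0.0001 0.0013 0.0000
row2 u -0.005 om 0.010 : 0.0001 -0.0005 -0.0000
row3 u -0.012 om 0.014 : 0.0001 -0.0009 -0.0000
row4 u -0.016 om 0.013 : 0.0001 -0.0007 -0.0000
row5 u -0.018 om 0.009 : 0.0000 -0.0003 -0.0000
row6 u -0.018 om 0.004 : -0.0000 0.0000 0.0000
```

View pics/s3.png

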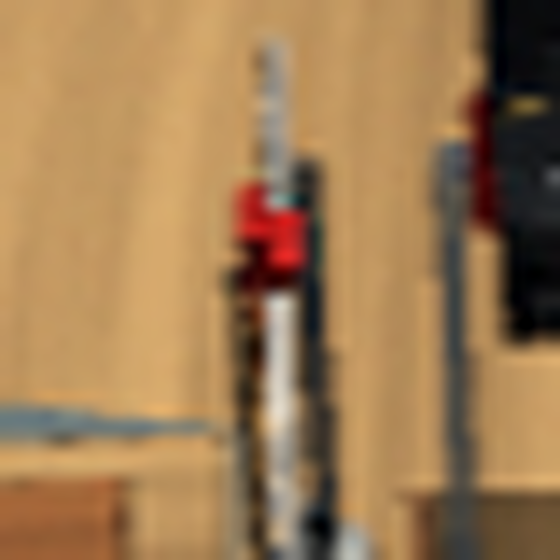

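```bash
python3 - <<'E'
import est
from est import *
A0=A.copy()
for s in(0,.003,.006):
    est.A=A0+s*l;print('shift',s)
    for x in(.065,.08):
        print(x,'side',[(t,proj('side',body(x,0,.135,t)).round(1).tolist()) for t in(.02,.06,.10)],'top',[(t,proj('top',body(x,0,.135,t)).round(1).tolist()) for t in(-.4,.06)])
E
```

```text
shift 0
0.065 side [(0.02, [243.5, 176.1]), (0.06, [243.5, 177.6]), (0.1, [243.6, 179.2])] top [(-0.4, [256.7, 179.0]), (0.06, [238.3, 180.1])]
0.08 side [(0.02, [238.2, 176.4]), (0.06, [238.3, 177.9]), (0.1, [238.3, 179.5])] top [(-0.4, [256.3, 174.5]), (0.06, [238.0, 175.5])]
shift 0.003
0.065 side [(0.02, [243.5, 176.9]), (0.06, [243.6, 178.4]), (0.1, [243.7, 180.0])] top [(-0.4, [255.8, 179.1]), (0.06, [237.4, 180.1])]
0.08 side [(0.02, [238.2, 177.2]), (0.06, [238.3, 178.7]), (0.1, [238.3, 180.3])] top [(-0.4, [255.4, 174.6]), (0.06, [237.0, 175.6])]
shift 0.006
0.065 side [(0.02, [243.5, 177.7]), (0.06, [243.6, 179.2]), (0.1, [243.7, 180.8])] top [(-0.4, [254.9, 179.2]), (0.06, [236.5, 180.2])]
0.08 side [(0.02, [238.3, 178.0]), (0.06, [238.3, 179.5]), (0.1, [238.4, 181.1])] top [(-0.4, [254.5, 174.7]), (0.06, [236.1, 175.7])]
```

```bash
python3 -m creep '-.0001 .0008 0 0 .02;.0001 -.0005 0 0 .02;.0001 -.0009 0 0 .02' | head -2; python3 look.py .055 1.6 .12
```

```text
time_s: 21.35
tool_pos: [0.5451, 0.0144, 0.2613]
t 21.350 heel 0.064 lean -0.016 F [ 7.4  1.8 -2.7] [ 0.012 -0.025]
fit a 12.64 b 9.42 d 0.30 c -0.05 resid [-0.001  0.001 -0.     0.    -0.   ] now th 0.065 om 0.013
pred [0.066 0.065 0.062 0.059 0.056 0.055 0.054 0.054 0.055 0.055 0.055 0.055]
row1 u -0.035 om 0.002 : 0.0003 -0.0028 -0.0001
row2 u -0.030 om -0.016 : -0.0001 0.0007 0.0000
row3 u -0.019 om -0.025 : -0.0002 0.0017 0.0000
row4 u -0.011 om -0.024 : -0.0001 0.0013 0.0000
row5 u -0.007 om -0.017 : -0.0001 0.0006 0.0000
row6 u -0.007 om -0.008 : 0.0000 -0.0000 -0.0000
```

```bash
python3 -m creep '.0003 -.0028 -.0001 0 .02;-.0001 .0007 0 0 .02;-.0002 .0017 0 0 .02;-.0001 .0013 0 0 .02' | head -2; python3 look.py .055 1.6 .12
```

```text
time_s: 21.9
tool_pos: [0.545, 0.0153, 0.2613]
t 21.900 heel 0.055 lean -0.007 F [ 7.4  0.5 -0.4] [ 0.01  -0.022]
fit a 12.59 b 9.46 d 0.30 c -0.08 resid [-0.001  0.001  0.001 -0.003  0.001] now th 0.055 om -0.008
pred [0.054 0.054 0.054 0.055 0.055 0.055 0.055 0.055 0.055 0.055 0.055 0.055]
row1 u -0.006 om -0.004 : -0.0000 0.0002 0.0000
row2 u -0.007 om 0.000 : 0.0000 -0.0002 -0.0000
row3 u -0.009 om 0.002 : 0.0000 -0.0003 -0.0000
row4 u -0.010 om 0.003 : 0.0000 -0.0002 -0.0000
row5 u -0.011 om 0.002 : 0.0000 -0.0001 -0.0000
row6 u -0.011 om 0.001 : 0.0000 -0.0000 -0.0000
```

```bash
python3 -m creep '0 .0002 0 0 .02;0 -.0002 0 0 .02;0 -.0003 0 0 .02;0 -.0002 0 0 .02' | head -2; python3 look.py .055 1.6 .12
```

```text
time_s: 22.45
tool_pos: [0.5451, 0.0147, 0.2613]
t 22.450 heel 0.053 lean -0.013 F [ 5.3  1.6 -1.5] [ 0.013 -0.023]
fit a 12.58 b 9.47 d 0.30 c -0.08 resid [ 0.001 -0.003  0.002 -0.   ] now th 0.052 om -0.014
pred [0.05  0.05  0.051 0.052 0.054 0.055 0.055 0.055 0.055 0.055 0.055 0.055]
row1 u 0.003 om -0.009 : -0.0003 0.0024 0.0000
row2 u 0.002 om 0.004 : 0.0000 -0.0001 0.0000
row3 u -0.004 om 0.012 : 0.0001 -0.0009 -0.0000
row4 u -0.009 om 0.013 : 0.0001 -0.0008 -0.0000
row5 u -0.013 om 0.010 : 0.0001 -0.0005 -0.0000
row6 u -0.013 om 0.006 : 0.0000 -0.0001 -0.0000
```

```bash
python3 -m creep '-.0003 .0024 0 0 .02;0 -.0001 0 0 .02;.0001 -.0009 0 0 .02;.0001 -.0008 0 0 .02' | head -2; python3 look.py .055 1.8 .12
```

```text
time_s: 23.0
tool_pos: [0.545, 0.0153, 0.2613]
t 23.000 heel 0.061 lean -0.010 F [ 7.3  0.9 -2.1] [ 0.011 -0.024]
fit a 12.63 b 9.43 d 0.30 c -0.05 resid [ 0.    -0.001  0.002 -0.001] now th 0.062 om 0.024
pred [0.064 0.065 0.062 0.059 0.057 0.055 0.054 0.054 0.054 0.055 0.055 0.055]
row1 u -0.037 om 0.015 : 0.0004 -0.0040 -0.0001
row2 u -0.034 om -0.008 : -0.0000 0.0003 0.0000
row3 u -0.023 om -0.022 : -0.0002 0.0017 0.0000
row4 u -0.013 om -0.024 : -0.0002 0.0015 0.0000
row5 u -0.008 om -0.018 : -0.0001 0.0008 0.0000
row6 u -0.007 om -0.010 : -0.0000 0.0001 0.0000
```

```bash
python3 -m creep '.0004 -.0040 -.0001 0 .02;0 .0003 0 0 .02;-.0002 .0017 0 0 .02;-.0002 .0015 0 0 .02' | head -2; python3 look.py .055 1.8 .12
```

```text
time_s: 23.55
tool_pos: [0.545, 0.0149, 0.2612]
t 23.550 heel 0.064 lean -0.009 F [ 8.2  0.4 -0.9] [ 0.012 -0.025]
fit a 12.60 b 9.45 d 0.30 c -0.07 resid [-0.001  0.003 -0.003  0.001] now th 0.066 om 0.022
pred [0.069 0.068 0.065 0.061 0.057 0.055 0.054 0.054 0.054 0.055 0.055 0.055]
row1 u -0.040 om 0.010 : 0.0005 -0.0046 -0.0001
row2 u -0.036 om -0.017 : -0.0001 0.0007 0.0000
row3 u -0.021 om -0.032 : -0.0002 0.0022 0.0001
row4 u -0.009 om -0.032 : -0.0002 0.0018 0.0000
row5 u -0.003 om -0.023 : -0.0001 0.0009 0.0000
row6 u -0.003 om -0.012 : -0.0000 0.0001 0.0000
```

```bash
python3 -m creep '.0006 -.0052 -.0001 0 .02;-.0001 .0007 0 0 .02;-.0002 .0020 .0001 0 .02' | head -2; python3 look.py .055 1.8 .12
```

```text
time_s: 23.98
tool_pos: [0.5453, 0.0123, 0.2612]
t 23.975 heel 0.049 lean -0.026 F [ 7.   1.7 -1.6] [ 0.011 -0.021]
fit a 12.53 b 9.51 d 0.30 c -0.11 resid [ 0.     0.001 -0.003  0.001] now th 0.048 om -0.067
pred [0.039 0.036 0.039 0.045 0.05  0.054 0.056 0.057 0.056 0.056 0.055 0.055]
row1 u 0.042 om -0.053 : -0.0011 0.0102 -0.0001
row2 u 0.044 om -0.001 : -0.0000 0.0002 -0.0000
row3 u 0.021 om 0.037 : 0.0004 -0.0034 0.0001
row4 u -0.002 om 0.048 : 0.0004 -0.0034 0.0000
row5 u -0.015 om 0.040 : 0.0002 -0.0020 -0.0000
row6 u -0.019 om 0.024 : 0.0001 -0.0005 -0.0000
```

```bash
python3 -m creep '-.0010 .0090 -.0001 0 .02;0 .0002 0 0 .02' | head -2; python3 look.py .055 1.8 .12
```

```text
time_s: 24.28
tool_pos: [0.5443, 0.0223, 0.2612]
t 24.275 heel 0.031 lean 0.036 F [ 7.6  0.9 -1.2] [ 0.01  -0.021]
fit a 12.53 b 9.51 d 0.30 c -0.12 resid [ 0.001 -0.003  0.001  0.   ] now th 0.031 om -0.015
pred [0.032 0.037 0.044 0.05  0.055 0.056 0.057 0.056 0.056 0.055 0.055 0.055]
row1 u 0.038 om 0.025 : -0.0000 0.0003 -0.0000
row2 u 0.015 om 0.053 : 0.0004 -0.0033 0.0001
row3 u -0.007 om 0.057 : 0.0004 -0.0033 0.0000
row4 u -0.018 om 0.043 : 0.0002 -0.0018 -0.0000
row5 u -0.020 om 0.024 : 0.0000 -0.0003 -0.0000
row6 u -0.017 om 0.008 : -0.0001 0.0006 0.0000
```

```bash
python3 -m creep '-.0001 .0010 0 0 .02;.0004 -.0033 .0001 0 .02' | head -2; python3 look.py .055 1.8 .12
```

```text
time_s: 24.58
tool_pos: [0.5446, 0.0195, 0.2613]
t 24.575 heel 0.049 lean 0.014 F [ 7.4  0.6 -0.7] [ 0.012 -0.024]
fit a 12.55 b 9.51 d 0.30 c -0.09 resid [ 0.001 -0.005  0.001  0.005 -0.003] now th 0.051 om 0.079
pred [0.06  0.066 0.066 0.063 0.059 0.056 0.054 0.054 0.054 0.054 0.055 0.055]
row1 u -0.044 om 0.068 : 0.0010 -0.0086 -0.0001
row2 u -0.050 om 0.023 : 0.0001 -0.0009 -0.0000
row3 u -0.034 om -0.014 : -0.0003 0.0023 0.0001
row4 u -0.016 om -0.030 : -0.0003 0.0027 0.0001
row5 u -0.004 om -0.029 : -0.0002 0.0018 0.0000
row6 u 0.001 om -0.019 : -0.0001 0.0007 0.0000
```

```bash
python3 -m creep '.0010 -.0086 -.0001 0 .02;.0001 -.0009 0 0 .02' | head -2; python3 look.py .055 1.8 .12
```

```text
time_s: 24.88
tool_pos: [0.5456, 0.009, 0.261]
t 24.875 heel 0.069 lean -0.049 F [ 7.4  1.2 -1.9] [ 0.01  -0.021]
fit a 12.60 b 9.45 d 0.30 c -0.06 resid [-0.    -0.     0.003 -0.003  0.001] now th 0.072 om 0.036
pred [0.074 0.071 0.065 0.06  0.056 0.054 0.053 0.054 0.054 0.055 0.055 0.055]
row1 u -0.056 om -0.006 : 0.0001 -0.0010 -0.0001
row2 u -0.036 om -0.038 : -0.0003 0.0029 0.0001
row3 u -0.015 om -0.048 : -0.0004 0.0032 0.0001
row4 u -0.002 om -0.039 : -0.0002 0.0019 0.0000
row5 u 0.001 om -0.024 : -0.0001 0.0005 0.0000
row6 u -0.001 om -0.009 : 0.0000 -0.0003 0.0000
```

```bash
python3 -m creep '.0001 -.0010 -.0001 0 .02;-.0003 .0029 .0001 0 .02;-.0003 .0028 .0001 0 .02' | head -2; python3 look.py .055 1.8 .12
```

```text
time_s: 25.3
tool_pos: [0.5451, 0.0145, 0.2613]
t 25.300 heel 0.063 lean -0.010 F [ 6.7  1.4 -1.7] [ 0.012 -0.026]
fit a 12.58 b 9.49 d 0.31 c -0.08 resid [ 0.001  0.004 -0.003 -0.002  0.001] now th 0.063 om -0.027
pred [0.059 0.057 0.056 0.055 0.055 0.055 0.055 0.055 0.055 0.055 0.055 0.055]
row1 u -0.007 om -0.022 : -0.0000 0.0004 0.0000
row2 u -0.005 om -0.016 : -0.0000 0.0003 0.0000
row3 u -0.005 om -0.009 : -0.0000 0.0000 0.0000
row4 u -0.006 om -0.004 : 0.0000 -0.0002 -0.0000
row5 u -0.008 om -0.000 : 0.0000 -0.0002 -0.0000
row6 u -0.009 om 0.001 : 0.0000 -0.0002 -0.0000
```

```bash
python3 -m creep '0 .0004 0 0 .02;0 .0003 0 0 .02;0 0 0 0 .02;0 -.0002 0 0 .02' | head -2; python3 look.py -.42 1.8 .13
```

```text
time_s: 25.85
tool_pos: [0.545, 0.015, 0.2613]
t 25.850 heel 0.049 lean -0.011 F [ 7.2  0.5 -1.1] [ 0.01 -0.02]
fit a 12.58 b 9.47 d 0.31 c -0.09 resid [ 0.002 -0.003 -0.001  0.002 -0.001] now th 0.047 om -0.035
pred [ 0.041  0.029  0.011 -0.009 -0.03  -0.05  -0.067 -0.084 -0.1   -0.116
 -0.133 -0.15 ]
row1 u -0.055 om -0.067 : 0.0007 -0.0065 -0.0002
row2 u -0.046 om -0.121 : -0.0001 0.0013 0.0001
row3 u -0.019 om -0.157 : -0.0005 0.0041 0.0001
row4 u 0.007 om -0.168 : -0.0004 0.0039 0.0000
row5 u 0.025 om -0.162 : -0.0003 0.0026 -0.0000
row6 u 0.033 om -0.148 : -0.0001 0.0013 -0.0000
```

```bash
python3 -m creep '.0006 -.0055 -.0002 0 .02;-.0001 .0013 .0001 0 .02;-.0004 .0040 .0001 0 .02' | head -2; python3 look.py -.42 1.8 .13
```

```text
time_s: 26.28
tool_pos: [0.5451, 0.0144, 0.2612]
t 26.275 heel 0.030 lean -0.008 F [ 6.9  0.4 -1.2] [ 0.011 -0.023]
fit a 12.59 b 9.46 d 0.30 c -0.08 resid [ 0.    -0.     0.001 -0.001  0.001] now th 0.027 om -0.060
pred [ 0.019  0.005 -0.012 -0.032 -0.051 -0.07  -0.087 -0.103 -0.119 -0.136
 -0.153 -0.17 ]
row1 u -0.037 om -0.084 : 0.0005 -0.0043 -0.0001
row2 u -0.028 om -0.124 : -0.0001 0.0013 0.0000
row3 u -0.006 om -0.150 : -0.0004 0.0032 0.0001
row4 u 0.014 om -0.158 : -0.0003 0.0031 -0.0000
row5 u 0.028 om -0.153 : -0.0002 0.0021 -0.0000
row6 u 0.036 om -0.143 : -0.0001 0.0011 -0.0000
```

```bash
python3 -m creep '.0005 -.0043 -.0001 0 .02;-.0001 .0013 0 0 .02;-.0004 .0032 .0001 0 .02;-.0003 .0031 0 0 .02' | head -2; python3 look.py -.42 1.8 .13
```

```text
time_s: 26.82
tool_pos: [0.5447, 0.018, 0.2613]
t 26.825 heel -0.038 lean 0.013 F [ 5.7  1.2 -0.8] [ 0.007 -0.014]
fit a 12.56 b 9.48 d 0.29 c -0.13 resid [ 0.     0.001 -0.004  0.001] now th -0.044 om -0.145
pred [-0.063 -0.08  -0.096 -0.112 -0.127 -0.142 -0.157 -0.173 -0.19  -0.207
 -0.224 -0.242]
row1 u 0.038 om -0.146 : -0.0004 0.0036 -0.0001
row2 u 0.046 om -0.135 : -0.0001 0.0012 -0.0001
row3 u 0.047 om -0.125 : -0.0000 0.0002 -0.0000
row4 u 0.048 om -0.121 : -0.0000 0.0000 -0.0000
row5 u 0.049 om -0.120 : -0.0000 0.0003 -0.0000
row6 u 0.053 om -0.123 : -0.0001 0.0005 -0.0000
```

```bash
python3 -m creep '-.0004 .0036 -.0001 0 .02;-.0001 .0012 -.0001 0 .02;0 .0002 0 0 .02;0 0 0 0 .02' | head -2; python3 look.py -.42 1.8 .13
```

```text
time_s: 27.38
tool_pos: [0.5443, 0.0228, 0.2612]
t 27.375 heel -0.107 lean 0.041 F [ 6.3 -0.1 -0.4] [ 0.005 -0.011]
fit a 12.54 b 9.51 d 0.30 c -0.10 resid [ 0.002 -0.006  0.004 -0.001] now th -0.114 om -0.133
pred [-0.131 -0.147 -0.164 -0.18  -0.196 -0.212 -0.228 -0.244 -0.26  -0.277
 -0.294 -0.312]
row1 u 0.049 om -0.133 : -0.0001 0.0011 -0.0001
row2 u 0.055 om -0.131 : -0.0001 0.0008 -0.0000
row3 u 0.059 om -0.129 : -0.0001 0.0007 -0.0000
row4 u 0.063 om -0.128 : -0.0001 0.0006 -0.0000
row5 u 0.068 om -0.128 : -0.0001 0.0007 -0.0000
row6 u 0.072 om -0.128 : -0.0001 0.0006 -0.0000
```

```bash
python3 -m creep '-.0001 .0013 -.0001 0 .02;-.0001 .0008 0 0 .02;-.0001 .0008 0 0 .02;-.0001 .0008 -.0001 0 .02' | head -2; python3 look.py -.42 1.8 .13
```

```text
time_s: 27.92
tool_pos: [0.5439, 0.0265, 0.261]
t 27.925 heel -0.150 lean 0.067 F [ 5.5  0.3 -0.7] [ 0.002 -0.006]
fit a 12.54 b 9.51 d 0.31 c -0.04 resid [-0.    -0.     0.002 -0.001] now th -0.153 om -0.041
pred [-0.158 -0.17  -0.187 -0.208 -0.229 -0.249 -0.267 -0.284 -0.3   -0.316
 -0.332 -0.348]
row1 u 0.005 om -0.060 : 0.0010 -0.0092 0.0003
row2 u 0.007 om -0.115 : -0.0000 0.0003 -0.0000
row3 u 0.033 om -0.156 : -0.0004 0.0039 -0.0001
row4 u 0.061 om -0.172 : -0.0005 0.0041 -0.0002
row5 u 0.079 om -0.167 : -0.0003 0.0027 -0.0002
row6 u 0.088 om -0.153 : -0.0001 0.0013 -0.0001
```

```bash
python3 -m creep '.0007 -.0065 .0002 0 .02;0 .0003 0 0 .02;-.0004 .0035 -.0001 0 .02' | head -2; python3 look.py -.42 1.8 .13
```

```text
time_s: 28.35
tool_pos: [0.5442, 0.0234, 0.2612]
t 28.350 heel -0.181 lean 0.051 F [ 5.6  1.  -0.2] [ 0.001 -0.002]
fit a 12.61 b 9.44 d 0.31 c -0.06 resid [-0.001  0.004 -0.004  0.001] now th -0.184 om -0.084
pred [-0.196 -0.211 -0.228 -0.246 -0.264 -0.282 -0.299 -0.315 -0.331 -0.347
 -0.362 -0.377]
row1 u 0.043 om -0.104 : 0.0001 -0.0012 0.0001
row2 u 0.053 om -0.128 : -0.0002 0.0014 -0.0001
row3 u 0.068 om -0.143 : -0.0002 0.0022 -0.0001
row4 u 0.081 om -0.146 : -0.0002 0.0019 -0.0001
row5 u 0.090 om -0.143 : -0.0001 0.0013 -0.0001
row6 u 0.095 om -0.138 : -0.0001 0.0008 -0.0001
```

```bash
python3 -m creep '.0001 -.0012 .0001 0 .02;-.0002 .0014 -.0001 0 .02;-.0002 .0022 -.0001 0 .02;-.0002 .0019 -.0001 0 .02' | head -2; python3 look.py -.42 1.8 .13
```

```text
time_s: 28.9
tool_pos: [0.5437, 0.028, 0.2609]
t 28.900 heel -0.249 lean 0.079 F [ 6.3  0.3 -0.5] [ 0.    -0.001]
fit a 12.64 b 9.41 d 0.30 c -0.08 resid [ 0.    -0.001  0.001 -0.   ] now th -0.257 om -0.155
pred [-0.277 -0.295 -0.311 -0.326 -0.341 -0.355 -0.37  -0.385 -0.4   -0.4
 -0.4   -0.4  ]
row1 u 0.107 om -0.153 : -0.0005 0.0041 -0.0004
row2 u 0.114 om -0.138 : -0.0001 0.0011 -0.0001
row3 u 0.114 om -0.124 : 0.0000 -0.0001 0.0000
row4 u 0.112 om -0.118 : 0.0000 -0.0002 0.0000
row5 u 0.112 om -0.116 : -0.0000 0.0000 -0.0000
row6 u 0.115 om -0.118 : -0.0000 0.0004 -0.0000
```

```bash
python3 -m creep '-.0005 .0041 -.0004 0 .02;-.0001 .0011 -.0001 0 .02;0 0 0 0 .02;0 -.0002 0 0 .02' | head -2; python3 look.py -.42 1.8 .13
```

```text
time_s: 29.45
tool_pos: [0.5432, 0.0329, 0.2605]
t 29.450 heel -0.311 lean 0.109 F [ 6.3  0.2 -0.5] [-0.001  0.002]
fit a 12.55 b 9.50 d 0.30 c -0.07 resid [ 0.001 -0.003  0.002 -0.001] now th -0.316 om -0.093
pred [-0.328 -0.342 -0.358 -0.375 -0.394 -0.4   -0.4   -0.4   -0.4   -0.4
 -0.4   -0.4  ]
row1 u 0.085 om -0.097 : 0.0004 -0.0035 0.0003
row2 u 0.086 om -0.118 : -0.0000 0.0002 -0.0000
row3 u 0.096 om -0.136 : -0.0002 0.0015 -0.0001
row4 u 0.104 om -0.147 : -0.0001 0.0012 -0.0001
row5 u 0.107 om -0.156 : -0.0000 0.0004 -0.0000
row6 u 0.107 om 0.000 : -0.0000 0.0000 -0.0000
```

```bash
python3 -m creep '.0004 -.0035 .0003 0 .02;0 .0002 0 0 .02;-.0002 .0015 -.0001 0 .02;-.0001 .0012 -.0001 0 .02;0 .0004 0 0 .02;0 0 0 0 .02;0 0 0 0 .02' | head -2; python3 look.py -.42 1.8 .13
```

```text
time_s: 30.38
tool_pos: [0.5432, 0.0325, 0.2605]
t 30.375 heel -0.390 lean 0.107 F [ 6.6  0.2 -0.6] [ 0.001 -0.002]
fit a 12.60 b 9.45 d 0.30 c -0.07 resid [ 0.   -0.   -0.01] now th -0.400 om 0.000
pred [-0.4 -0.4 -0.4 -0.4 -0.4 -0.4 -0.4 -0.4 -0.4 -0.4 -0.4 -0.4]
row1 u 0.107 om 0.000 : -0.0000 0.0000 0.0000
row2 u 0.107 om 0.000 : -0.0000 0.0000 0.0000
row3 u 0.107 om 0.000 : -0.0000 0.0000 0.0000
row4 u 0.107 om 0.000 : -0.0000 0.0000 0.0000
row5 u 0.107 om 0.000 : -0.0000 0.0000 0.0000
row6 u 0.107 om 0.000 : -0.0000 0.0000 0.0000
```

Nearly down. Bring the handle back slowly along its arc to slack.

```bash
python3 -m creep '.0002 -.0020 .0002 0 .02;.0002 -.0020 .0002 0 .02;.0004 -.0037 .0003 0 .02;.0004 -.0037 .0002 0 .02;.0008 -.0075 .0001 0 .02;.0008 -.0075 -.0004 0 .02;.0008 -.0075 -.0006 0 .02;.0008 -.0075 -.0010 0 .02' | head -2; python3 look.py
python3 -m creep '.0008 -.0075 -.0014 0 .02;.0008 -.0073 -.0018 0 .02;.0008 -.0072 -.0020 0 .02;.0008 -.0071 -.0024 0 .02;.0008 -.0069 -.0027 0 .02;.0004 -.0035 -.0014 0 .02;0 0 0 0 .02'; python3 look.py
```

```text
time_s: 31.42
tool_pos: [0.5474, -0.0085, 0.259]
t 31.425 heel -0.399 lean -0.178 F [ 7.4  0.6 -2.8] [-0.002 -0.003]
time_s: 32.35
tool_pos: [0.5513, -0.0468, 0.2465]
tool_rot: [-179.8, 0.1, 6.6]
force: [6.1, 1.5, -3.9]
grip_width: 0.0277
grasp_force: 12.0
t 32.350 heel -0.398 lean -0.437 F [ 6.1  1.5 -3.9] [-0.001 -0.003]
```

```bash
python3 -m creep '0 0 0 0 .087;0 0 0 0 .087;0 0 0 0 .087;0 0 0 0 .087;0 0 0 0 .087;0 0 0 0 .087;0 0 0 0 .087;0 0 0 0 .087'|tail -3; python3 -m creep '0 0 .02 0 .087;0 0 .03 0 .087;0 0 .03 0 .087;0 0 .03 0 .087;0 0 .03 0 .087;0 0 0 0 .087;0 0 0 0 .087;0 0 0 0 .087'; python3 look.py; python3 - <<'E'
from h import *
im=cams.read_camera('side')[:,:,::-1];cv2.imwrite('pics/end.png',im)
E
```

```text
force: [-0.5, 0.2, -0.2]
grip_width: 0.0862
grasp_force: 0.0
time_s: 34.4
tool_pos: [0.5512, -0.0485, 0.3874]
tool_rot: [-180.0, 0.1, 6.5]
force: [0.2, 0.8, 0.2]
grip_width: 0.087
grasp_force: 0.0
t 34.400 heel -0.399 lean -0.451 F [0.2 0.8 0.2] [-0.001 -0.003]
```

View pics/end.png

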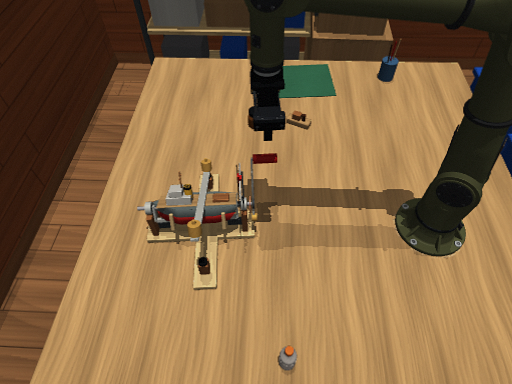

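The model lies on its right-hand rest, as it did at the start. The handle is free at about (264,158), the gripper is clear above it, and the bystanders are in place.

```bash
python3 -c "
from cell import ticket
print(ticket.sign_off())"
```

```text
the job is handed in; nothing more can be done
None
```

The job is handed in, with no verdict shown: by my camera estimates the pointer stayed within about 0.05 rad of the index from about t = 13 s to 26 s (index read as about 0.06 rad, good to roughly 0.03), then the model was laid back gently on its right-hand rest and the handle let go.

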